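# Nest the saucepans in the rack and lock the gate

## Task

Put the bar's saucepans away: flip the cam lever to free the rack's gate and slide the gate fully back, then nest all the pans that are there in the rack's bay, largest at the bottom and each sitting flat inside the next larger one, with their handles fanned out at least 30 degrees apart so that each clears those below. Then slide the gate up against the bottom pan and flip the cam lever back to lock it. Never slide the gate while the lever is locked, and leave the other things on the counter alone.

Things in the scene. Friction and masses are not known exactly. Their poses are not given: they have to be found in the camera images.
- pan_a_mid (a point): centre of the largest stainless saucepan, half-way up, on the pan's axis, 27.5 mm above its underside. Rim diameter 120 mm, foot diameter 114 mm, 55 mm high, wall 3 mm, floor 5 mm thick, about 200 g. z is up along the pan's axis; x points along its one straight handle, which ends 140 mm from the axis. 
- pan_a_grip (a point): point in the middle of the largest pan's handle, 95 mm from the pan's axis and 62 mm above its underside; same axes. The handle is a level square bar 12 x 12 mm (56 to 68 mm above the underside, so just above the rim). Nested, each pan stands 5 mm higher than the one it stands in: its handle passes over all the larger rims but strikes any handle in the same direction
- pan_b_mid (a point): centre of the second stainless saucepan, half-way up, on the pan's axis, 27.5 mm above its underside. Rim diameter 100 mm, foot diameter 94 mm, 55 mm high, wall 3 mm, floor 5 mm thick, about 160 g. z is up along the pan's axis; x points along its one straight handle, which ends 130 mm from the axis. This pan may be absent. 
- pan_b_grip (a point): point in the middle of the second pan's handle, 95 mm from the pan's axis and 62 mm above its underside; same axes. The handle is a level square bar 12 x 12 mm (56 to 68 mm above the underside, so just above the rim). Nested, each pan stands 5 mm higher than the one it stands in: its handle passes over all the larger rims but strikes any handle in the same direction
- pan_c_mid (a point): centre of the third stainless saucepan, half-way up, on the pan's axis, 27.5 mm above its underside. Rim diameter 80 mm, foot diameter 74 mm, 55 mm high, wall 3 mm, floor 5 mm thick, about 130 g. z is up along the pan's axis; x points along its one straight handle, which ends 122 mm from the axis. This pan may be absent. 
- pan_c_grip (a point): point in the middle of the third pan's handle, 95 mm from the pan's axis and 62 mm above its underside; same axes. The handle is a level square bar 12 x 12 mm (56 to 68 mm above the underside, so just above the rim). Nested, each pan stands 5 mm higher than the one it stands in: its handle passes over all the larger rims but strikes any handle in the same direction
- pan_d_mid (a point): centre of the smallest stainless saucepan, half-way up, on the pan's axis, 27.5 mm above its underside. Rim diameter 60 mm, foot diameter 54 mm, 55 mm high, wall 3 mm, floor 5 mm thick, about 100 g. z is up along the pan's axis; x points along its one straight handle, which ends 116 mm from the axis. This pan may be absent. 
- pan_d_grip (a point): point in the middle of the smallest pan's handle, 95 mm from the pan's axis and 62 mm above its underside; same axes. The handle is a level square bar 12 x 12 mm (56 to 68 mm above the underside, so just above the rim). Nested, each pan stands 5 mm higher than the one it stands in: its handle passes over all the larger rims but strikes any handle in the same direction
- rack_nest (a point): middle of the rack's pan bay, on the top face of its 10 mm thick aluminium base plate (170 mm wide); z up, x points away from the gate along its slide, y to the cam lever's side. Three black curbs 14 mm high stand 71 mm from this point on the +x, +y and -y sides; the -x side is closed by the sliding gate. The rack is fixed. Handles pointing within about 50 degrees of -x would be in the way of the gate's tab and the lever
- gate (a joint): slide of the gate, m: 0 = fully back (open), grows to 0.09 as it comes into the bay; its face is then at rack x = -0.135 + value. Friction about 2 N, it stays where it is left. Starts part-way in the bay. It must only be slid while the cam lever is in the free position
- gate_grip (a point): grip point on the gate's upright black tab: 12 mm thick along rack y, 36 mm long along rack x, reaching from 34 mm below this point to 20 mm above it; 60 mm above the table
- gate_face (a point): middle of the gate's flat face that meets the pan: 90 mm wide, 28 mm high, on the base plate; axes as the rack's
- cam (a joint): angle of the cam lever, rad: +0.8 = leaning to the bay (rack +x), the gate locked; 0 = upright; -0.8 = leaning away from the bay, the gate free. Both are end stops; stiff hinge (about 0.06 N m), stays where it is left. Starts locked
- cam_grip (a point): point on the cam lever's square steel bar (12 x 12 mm), 52 mm from its hinge; the bar ends 18 mm beyond it. A firm flat grip on the bar resists its turning; it is easily pushed over from one side with closed fingers
- cam_hinge (a point): the lever's hinge axis, which runs along rack y; 30 mm above the table, at rack x = -125, y = +120 mm, between two cheeks whose tops are 40 mm above the table
- tamper: bystander: coffee tamper, 56 mm base, 72 mm tall; origin at its underside
- cup: bystander: white cup, 76 mm wide, 65 mm high; origin at its underside
- box_lids: bystander: cardboard box 120 x 90 x 70 mm; origin at its underside
- spoon: bystander: spoon 170 mm long, lying flat
- bowl: bystander: white bowl, 110 mm wide, 50 mm high; origin at its underside
There are look-alikes about, which are no part of the job. Leave any blue look-alike of the part that bears pan_c_mid alone.

How it is judged:
By the outcome, as a careful person would: the job done as asked, in the order asked, and still so for the second after the job is handed in, with the robot touching nothing.
Of pan_b, pan_c, pan_d only 2 to 3 are there at a start; the rules pass over those that are not, and their reading is None.
At some moment in a run one of pan_a, pan_b, pan_c, pan_d may be knocked a few centimetres aside while the robot is not near it.
It also fails if it takes over 210 s, if anything falls off the work surface, if the arm or the gripper's body presses on something with over 40 N, if the wrist force passes 120 N, or if a joint passes its speed limit or range.

## Robot

A 6-joint arm with a two-finger parallel gripper is mounted at the origin on the work surface. World frame = base frame: x ahead of the robot, y to its left, z up, the work surface at z = 0. Lengths are in m, angles in rad, forces in N, time in s.
With the tool pointing down it reaches from about 0.3 to 0.875 m from the base axis. Payload 4.2 kg.
Tool frame: the origin (TCP) lies midway between the tips of the shut fingers; the grasp point (between the pads) lies 19 mm behind it (robot.tcp_to_grasp is the distance from the TCP to the grasp point, in m); z points along the fingers, y is the line along which they close (so a half turn about z gives the same grasp; the last joint's range is limited). The gripper opens to 85 mm and grips with 20 to 120 N. Pads are 22 mm wide; open, the fingers measure 114 mm over their backs; the gripper's body (76 mm by 85 mm) begins 54 mm behind the grasp point. The pads swing forward as they close: fully open they stand 13 mm farther back than shut.
Start: joints at [1.27, 0.32, 1.565, -0, 1.257, -0.02], TCP at [0.159, 0.552, 0.231] pointing down, gripper open.
Joint ranges: [-3.11, 3.11], [-0.84, 2.01], [0.21, 2.61], [-1.34, 4.49], [0.05, 2.63], [-2.56, 2.56]. Speed limits (rad/s): [2.57, 2.57, 3.14, 3.14, 3.14, 3.14].

## Interface

Orientations are given as a rotation vector (axis times angle).
In Python, from station import robot gives the robot as it stands.
- The arm moves only by the tool play_rows, never from a script. Its argument "motion" is a list of rows, each an object with "dp": the shift along the tool's x, y, z in mm, a list of three; "twist": the turn about the tool's z in rad. In form: [{"dp": [tx, ty, tz], "twist": twist}, ...]. A call has 1 to 12 rows; each row shifts and turns the commanded pose from where the row before left it, along the tool's axes as they then stand; what a row does not reach is not made up. A row lasts 1/10 s, in which the tool goes at most 50 mm and 8.59 degrees, less where a joint would pass 70% of its speed; a pose out of reach is approached as far as the arm can. A call with a gripper value outside its range is refused whole. "hand" is the opening in per cent of the stroke, from 0 (shut) to 100 (fully open), set as the call begins (left out, the last holds). The fingers move at their own pace and stop on an object; the grip force is fixed at half the most. Time passes only in rows, so rows that do not move let the fingers close. It gives the time, the measured TCP pose, the force, the opening and the grip force at its end, in the units of the state.
- robot.read_state(): the state, without advancing time (a new reading comes with each control period).
- robot.get_image(name): name is "scene" or "top"; returns (picture, depth): 420x560x3 uint8, blue, green, red; 420x560 float32, m along the optical axis (not along the pixel's ray), 0 where there is no reading.
- robot.calibration(name): a dict with "camera_matrix" (3x3 intrinsics, pixels), "xyz" and "rotation" of the camera in the world. Camera axes: x right, y up, looking along -z (the intrinsics and any distortion apply to the point x, -y, -z); pixel columns grow to the right and rows downward; lengths in m; the calibration is good to about 2 mm. A picture is of the moment at which its call begins. calibration takes no time and is no camera call.
- robot.hand_in(): hands the job in; it is judged then, once.
The state is a dict: "t": time; "q": joint angles; "qvel": joint speeds; "joint_torque": joint torques, N m; "tool_pos": TCP position; "tcp_rot": TCP orientation; "wrist_force": force on the tool from outside, world axes, zero at the start; "wrist_torque": the same for the moment, N m; "grip_width": finger opening in m; "gripper_force": force on a finger pad.
Only numpy, scipy, OpenCV 4.12 (cv2) and the standard library are available. Lean on these libraries where they do the work, as an engineer would, in place of code of your own. Each camera call takes 0.05 s, during which the arm holds its last target. There are 200 camera calls.

## Working session

There is one attempt and no reset: what is moved stays moved. The work goes in short steps, Python scripts to look and compute and a tool call to move; the robot and the scene stay as the last step left them, time stands still between calls to the robot, and variables do not carry over. Pictures are saved under pics/ and viewed, at most 14 in all, crops included, and the job is handed in when it is done.

Besides the shell and the picture viewer there is one more tool, called after ">>>" as name(argument=value, ...) on one line, values as JSON. play_rows: Moves the arm, as the interface text tells. Its arguments: {"type":"object","properties":{"motion":{"type":"array","items":{"type":"object","properties":{"dp":{"type":"array","items":{"type":"number"}},"twist":{"type":"number"}}}},"hand":{"type":"number"}},"required":["motion"]}

```bash
mkdir -p pics; ls; cat > h.py <<'E'
import numpy as np, cv2
from station import robot
from scipy.spatial.transform import Rotation as R
def cal(n):
    c=robot.calibration(n); return np.array(c["camera_matrix"]),np.array(c["xyz"]),np.array(c["rotation"])
def rotm(r):
    return r if r.shape==(3,3) else R.from_rotvec(r).as_matrix()
def ray(n,u,v):
    K,t,r=cal(n); d=np.linalg.inv(K)@np.array([u,v,1.]); return t,rotm(r)@np.array([d[0],-d[1],-d[2]])
def onz(n,u,v,z):
    t,d=ray(n,u,v); return t+d*(z-t[2])/d[2]
def cloud(n,dep):
    K,t,r=cal(n); v,u=np.mgrid[:dep.shape[0],:dep.shape[1]]
    p=np.stack([u,v,np.ones_like(u)],-1).astype(float)@np.linalg.inv(K).T*dep[...,None]
    return p*[1,-1,-1]@rotm(r).T+t
def proj(n,p):
    K,t,r=cal(n); c=(np.array(p)-t)@rotm(r); c=c*[1,-1,-1]; q=K@c; return q[:2]/q[2]
E
python3 - <<'E'
from h import *
print(robot.calibration("top"),robot.calibration("scene"))
for n in("top","scene"):
    im,d=robot.get_image(n); cv2.imwrite(f"pics/{n}0.png",im if n!="top" else cv2.resize(im,(784,588))); np.save(f"{n}0.npy",d); cv2.imwrite(f"{n}0raw.png",im)
print(robot.read_state())
E
```

```text
pics
{'camera_matrix': array([[459.26154441,   0.        , 283.19419547],
       [  0.        , 459.26154441, 213.42500207],
       [  0.        ,   0.        ,   1.        ]]), 'xyz': array([0.31467725, 0.07188343, 1.47600934]), 'rotation': array([ 0.09637815, -0.08381706, -1.57897473])} {'camera_matrix': array([[398.3605706 ,   0.        , 277.60456724],
       [  0.        , 398.3605706 , 207.5930316 ],
       [  0.        ,   0.        ,   1.        ]]), 'xyz': array([1.21768074, 0.58632154, 0.81141613]), 'rotation': array([0.50744711, 0.94216582, 2.03625139])}
{'t': 0.1, 'q': array([ 1.26997670e+00,  3.20215695e-01,  1.56555390e+00,  3.80592028e-05,
        1.25735419e+00, -2.00307545e-02]), 'qvel': array([ 0.00043646, -0.00124913, -0.00491094, -0.00113306, -0.00243773,
       -0.00075785]), 'joint_torque': array([ 2.08955193e-03, -4.16410303e+01, -2.34704465e+01, -2.27771739e-05,
        4.95762157e-03, -6.55182617e-06]), 'tool_pos': array([0.15922359, 0.55208669, 0.23057458]), 'tcp_rot': array([-4.39593560e-01, -3.11040112e+00,  2.36491939e-03]), 'wrist_force': array([-0.58619378, -0.35236021,  0.09357757]), 'wrist_torque': array([ 0.02346745,  0.00406455, -0.01798141]), 'gripper_force': 0.0, 'grip_width': 0.08567105337296627}
```

View pics/top0.png

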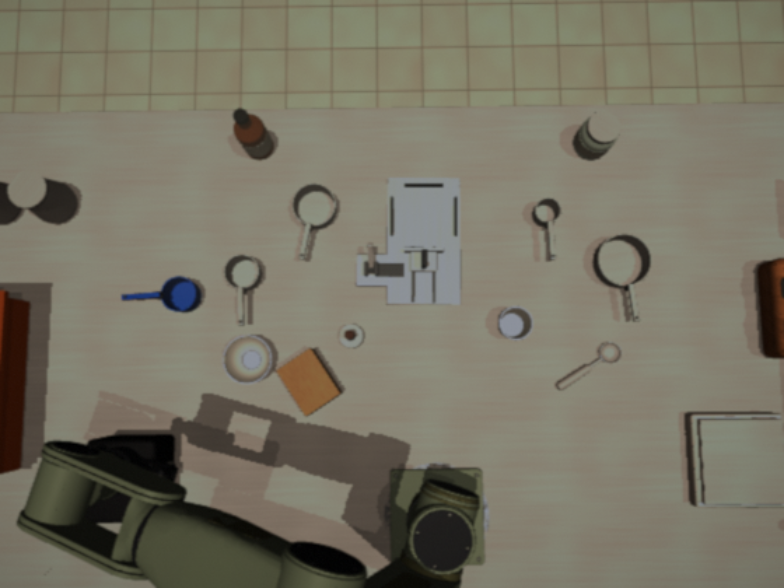

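View pics/scene0.png

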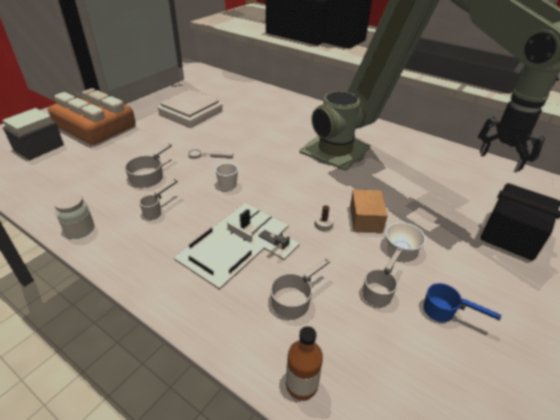

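Top view (784-px scale): pan A is at (620,262), B at (315,208), C at (245,272) and D at (545,212). The blue look-alike is at (182,294). The rack bay is at (422,215), the gate tab at (424,258), and the cam at (372,262) on the left. All four stainless pans are present. Next I measure them from depth.

```bash
cat >> h.py <<'E'
PANS=dict(A=(443,187),B=(225,149),C=(175,194),D=(389,151))
def fitc(P):
    A=np.c_[2*P,np.ones(len(P))]; s=np.linalg.lstsq(A,(P**2).sum(1),rcond=None)[0]
    return s[:2],np.sqrt(s[2]+s[:2]@s[:2])
RAD=dict(A=.06,B=.05,C=.04,D=.03)
def pan(k,c,C):
    """c: rough xy, C: cloud (from any cam)"""
    P=C.reshape(-1,3); P=P[np.hypot(*(P[:,:2]-c).T)<.17]
    r=RAD[k]
    h=P[(P[:,2]>.0585)&(P[:,2]<.075)]; ctr=np.array(c)
    for _ in range(4):
        q=P[(P[:,2]>.043)&(P[:,2]<.062)]; d=np.hypot(*(q[:,:2]-ctr).T); q=q[(abs(d-r)<.012)]
        if len(q)<6: break
        # fixed radius fit
        from scipy.optimize import least_squares
        ctr=least_squares(lambda s:np.hypot(*(q[:,:2]-s).T)-r+.0015,ctr,loss='soft_l1',f_scale=.002).x
    hd=np.hypot(*(h[:,:2]-ctr).T); h=h[(hd>r+.005)&(hd<.15)]
    hv=h[:,:2].mean(0)-ctr if len(h) else np.zeros(2)
    return ctr,np.degrees(np.arctan2(hv[1],hv[0])),len(q),len(h),np.round(np.median(q[:,2]),4) if len(q) else 0,hd.max() if len(hd) else 0
E
python3 - <<'E'
from h import *
for n in("top","scene"):
    d=np.load(n+"0.npy"); C=cloud(n,d)
    print(n,"table z",np.median(C[200:300,200:350,2]))
    for k,(u,v) in PANS.items():
        c0=onz("top",u,v,.03)[:2]
        try: print(k,c0.round(3),pan(k,c0,C))
        except Exception as e: print(k,e)
im=cv2.imread("top0raw.png"); s=im[110:235,235:350]; cv2.imwrite("pics/rack.png",cv2.resize(s,None,fx=5,fy=4.8,interpolation=2)[:600,:800])
C=cloud("top",np.load("top0.npy"))
for (u,v) in [(303,185),(303,176),(303,192),(265,185),(265,175),(302,150),(276,127),(330,127),(276,217),(330,217)]: print(u,v,C[v,u].round(4))
E
```

```text
top table z 0.00032575151049940576
A [ 0.56  -0.426] (array([ 0.56161923, -0.42756802]), np.float64(-173.8111002013375), 228, 115, np.float64(0.0521), np.float64(0.17032767654305483))
B [0.692 0.268] (array([0.69587232, 0.26815815]), np.float64(168.30896172784014), 150, 101, np.float64(0.0533), np.float64(0.17230052950572594))
C [0.547 0.427] (array([0.5440542 , 0.42991839]), np.float64(-146.70819858367022), 122, 149, np.float64(0.0529), np.float64(0.1735982746622015))
D [ 0.679 -0.259] (array([ 0.67657858, -0.26095817]), np.float64(-177.46890370921966), 96, 114, np.float64(0.0526), np.float64(0.1716366366240446))
scene table z 0.0030162361280061667
A [ 0.56  -0.426] (array([ 0.5635084 , -0.42739337]), np.float64(-174.9833295731301), 303, 77, np.float64(0.0516), np.float64(0.17048819347016106))
B [0.692 0.268] (array([0.69962515, 0.26955306]), np.float64(167.35125549254184), 417, 156, np.float64(0.0527), np.float64(0.17506969895502547))
C [0.547 0.427] (array([0.54795512, 0.43140264]), np.float64(-130.25616957436716), 332, 174, np.float64(0.0524), np.float64(0.17296181810410322))
D [ 0.679 -0.259] (array([ 0.67898429, -0.26016818]), np.float64(-179.4055019896561), 193, 109, np.float64(0.0517), np.float64(0.16981661947559148))
303 185 [0.5619 0.0206 0.0856]
303 176 [0.6051 0.0174 0.0092]
303 192 [0.5491 0.0189 0.0303]
265 185 [0.3147 0.0719 1.476 ]
265 175 [0.5946 0.1372 0.0844]
302 150 [0.6912 0.0194 0.0099]
276 127 [0.7714 0.1038 0.0036]
330 127 [ 7.705e-01 -7.460e-02 -5.000e-04]
276 217 [ 0.4736  0.1063 -0.0035]
330 217 [ 0.4718 -0.0686 -0.0044]
```

View pics/rack.png

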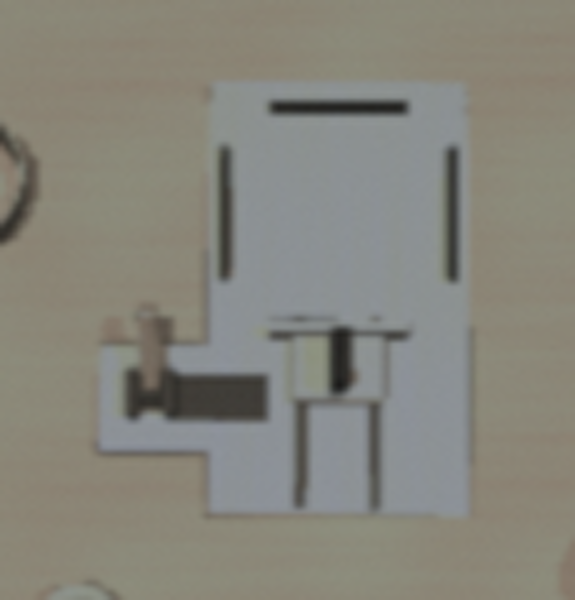

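```bash
cat >> h.py <<'E'
LEN=dict(A=.14,B=.13,C=.122,D=.116)
def handle(k,c,C):
    P=C.reshape(-1,3); P=P[(P[:,2]>.060)&(P[:,2]<.074)]; v=P[:,:2]-c; r=np.hypot(*v.T)
    m=(r>RAD[k]+.01)&(r<LEN[k]+.004); a=np.degrees(np.arctan2(v[m,1],v[m,0]))%360
    h,e=np.histogram(a,72,(0,360)); j=e[h.argmax()]+2.5; s=abs(a-j)<10
    w=v[m][s]; return np.median(a[s]),np.hypot(*w.mean(0)),s.sum()
E
python3 - <<'E'
from h import *
for n in("top","scene"):
    C=cloud(n,np.load(n+"0.npy"))
    for k,(u,v) in PANS.items():
        c=pan(k,onz("top",u,v,.03)[:2],C)[0]; print(n,k,c.round(4),np.round(handle(k,c,C),3))
f=lambda U,V,z:onz("top",235+(U+.5)/5-.5,110+(V+.5)/4.8-.5,z)[:2].round(4)
print("curb+x",f(339,107,.024),f(270,107,.024),f(408,107,.024))
print("curb+y",f(225,212,.024),f(225,148,.024),f(225,280,.024),"-y",f(452,212,.024),f(452,148,.024),f(452,280,.024))
print("tab",f(341,345,.08),f(341,375,.08),f(341,360,.08),"face",f(270,335,.038),f(408,335,.038))
print("plate",f(208,82,.01),f(467,82,.01),f(468,515,.01),f(208,515,.01))
print("cheeks",f(152,395,.04), "levertip",f(148,315,.08))
for n in("top","scene"):
    C=cloud(n,np.load(n+"0.npy")).reshape(-1,3); m=(C[:,0]>.45)&(C[:,0]<.68)&(C[:,1]>-.05)&(C[:,1]<.17)&(C[:,2]>.05)
    Q=C[m]; t=Q[Q[:,1]<.06]; l=Q[Q[:,1]>.09]
    print(n,"tab",t.mean(0).round(4),np.percentile(t,[5,95],0).round(4).tolist(),len(t),"lever",l.mean(0).round(4),np.percentile(l,[5,95],0).round(4).tolist(),len(l))
E
```

```text
top A [ 0.5616 -0.4276] [1.86338e+02 1.04000e-01 1.04000e+02]
top B [0.6959 0.2682] [1.68302e+02 9.60000e-02 9.00000e+01]
top C [0.5441 0.4299] [1.82142e+02 8.70000e-02 9.90000e+01]
top D [ 0.6766 -0.261 ] [1.81644e+02 7.80000e-02 1.00000e+02]
scene A [ 0.5635 -0.4274] [1.84652e+02 1.04000e-01 6.90000e+01]
scene B [0.6996 0.2696] [1.67019e+02 9.40000e-02 1.38000e+02]
scene C [0.548  0.4314] [1.81562e+02 8.60000e-02 1.03000e+02]
scene D [ 0.679  -0.2602] [1.79756e+02 7.80000e-02 9.50000e+01]
curb+x [0.7477 0.0178] [0.7482 0.0626] [ 0.7471 -0.027 ]
curb+y [0.676  0.0924] [0.7201 0.0921] [0.6294 0.0928] -y [ 0.6742 -0.0541] [ 0.7184 -0.055 ] [ 0.6277 -0.0532]
tab [0.5739 0.0209] [0.5544 0.0212] [0.5641 0.021 ] face [0.5889 0.0644] [ 0.5879 -0.0233]
plate [0.7705 0.103 ] [ 0.7684 -0.067 ] [ 0.4707 -0.0615] [0.4725 0.1054]
cheeks [0.5492 0.1395] levertip [0.5948 0.1398]
top tab [0.5667 0.0203 0.0741] [[0.5505, 0.0141, 0.0558], [0.5829, 0.0259, 0.0821]] 60 lever [0.582  0.1394 0.0707] [[0.5644, 0.1344, 0.0536], [0.5997, 0.1448, 0.0845]] 56
scene tab [0.5736 0.0235 0.0695] [[0.5555, 0.016, 0.0513], [0.5882, 0.0275, 0.0827]] 119 lever [0.5893 0.143  0.0729] [[0.571, 0.1352, 0.0538], [0.6022, 0.1465, 0.0863]] 51
```

```bash
cat >> h.py <<'E'
def to(x,y,z,psi=None,verb=1):
    s=robot.read_state(); M=R.from_rotvec(s["tcp_rot"]).as_matrix(); p=np.array(s["tool_pos"])
    cur=np.degrees(np.arctan2(M[1,1],M[0,1])); tw=0 if psi is None else -np.radians((psi-cur+180)%360-180)
    M2=M@R.from_rotvec([0,0,tw]).as_matrix(); d=(M2.T@(np.array([x,y,z])-p))*1000
    print("t",round(s["t"],1),"tcp",p.round(4),"psi",round(cur,1),"q6",round(s["q"][5],2),"F",s["wrist_force"].round(1),"w",round(s["grip_width"],4),"tilt",M[2,2].round(4))
    print("  twist first",round(tw,3),"then dp",d.round(1),"len",np.linalg.norm(d).round(0))
E
python3 -c "
from h import *
to(.645,.14,.20,90)"
```

```text
t 0.1 tcp [0.1592 0.5521 0.2306] psi 73.9 q6 -0.02 F [-0.6 -0.4  0.1] w 0.0857 tilt -1.0
  twist first -0.281 then dp [-485.8 -412.    30.9] len 638.0
```

>>> play_rows(hand=0, motion=[{"dp": [0, 0, 0], "twist": -0.14}, {"dp": [0, 0, 0], "twist": -0.14}, {"dp": [0, 0, 0], "twist": 0}])

```text
t: 0.4
tool_pos: [0.1593, 0.5523, 0.2309]
tcp_rot: [-0.002, -3.141, 0.001]
wrist_force: [0.9, 0.6, -0.0]
grip_width: 0.0437
gripper_force: 0.0
```

```bash
python3 -c "
from h import *
to(.645,.14,.20,90)"
```

```text
t 0.4 tcp [0.1593 0.5523 0.2309] psi 89.9 q6 -0.3 F [ 0.9  0.6 -0. ] w 0.0437 tilt -1.0
  twist first -0.001 then dp [-485.7 -412.2   31.1] len 638.0
```

>>> play_rows(motion=[{"dp": [-35, -30, 0]}, {"dp": [-35, -30, 0]}, {"dp": [-35, -30, 0]}, {"dp": [-35, -30, 0]}, {"dp": [-35, -30, 0]}, {"dp": [-35, -30, 0]}, {"dp": [-35, -30, 0]}, {"dp": [-35, -30, 0]}, {"dp": [-35, -30, 0]}, {"dp": [-35, -30, 0]}, {"dp": [-35, -30, 0]}, {"dp": [-35, -30, 0]}])

```text
$.motion[0]: bad value
```

>>> play_rows(motion=[{"dp": [-33, -26, 0]}, {"dp": [-33, -26, 0]}, {"dp": [0, 0, 40]}, {"dp": [0, 0, 40]}, {"dp": [0, 0, 30]}, {"dp": [0, 0, 0]}, {"dp": [0, 0, 0]}])

```text
$.motion[0]: bad value
```

```bash
python3 -c "
from h import *
to(.64,.14,.055,90)
im,d=robot.get_image('scene'); cv2.imwrite('pics/cam1.png',cv2.resize(im[120:300,160:400],None,fx=3,fy=3))"
```

```text
t 0.4 tcp [0.1593 0.5523 0.2309] psi 89.9 q6 -0.3 F [ 0.9  0.6 -0. ] w 0.0437 tilt -1.0
  twist first -0.001 then dp [-480.8 -412.1  176.1] len 657.0
```

View pics/cam1.png

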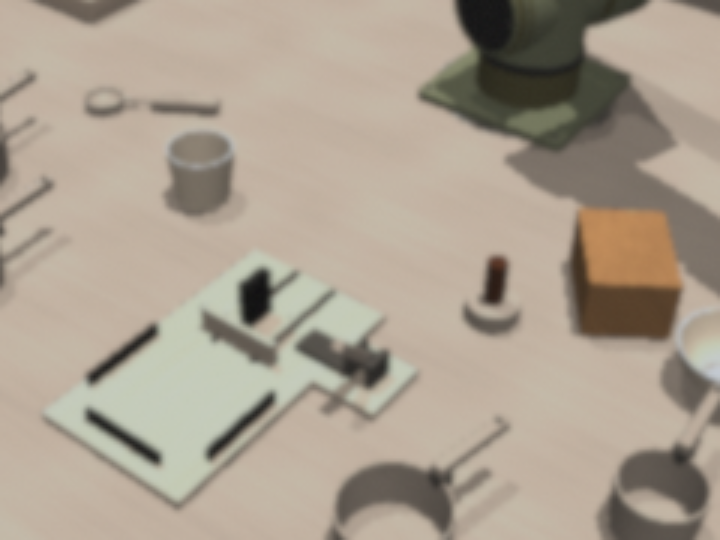

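The two calls were refused because every row needs a twist, so the arm hasn't moved. The crop shows the rack, with the tab at (255,295) and the cam cheeks at (370,360), unchanged.

>>> play_rows(motion=[{"dp": [-35, -30, 0], "twist": 0}, {"dp": [-35, -30, 0], "twist": 0}, {"dp": [-35, -30, 0], "twist": 0}, {"dp": [-35, -30, 0], "twist": 0}, {"dp": [-35, -30, 0], "twist": 0}, {"dp": [-35, -30, 0], "twist": 0}, {"dp": [-35, -30, 0], "twist": 0}, {"dp": [-35, -30, 0], "twist": 0}, {"dp": [-35, -30, 0], "twist": 0}, {"dp": [-35, -30, 0], "twist": 0}, {"dp": [-35, -30, 0], "twist": 0}, {"dp": [-35, -30, 0], "twist": 0}])

```text
t: 1.65
tool_pos: [0.5803, 0.1906, 0.2312]
tcp_rot: [-0.007, -3.141, -0.0]
wrist_force: [-0.4, 0.4, 0.6]
grip_width: -0.0001
gripper_force: 0.0
```

>>> play_rows(motion=[{"dp": [-33, -26, 0], "twist": 0}, {"dp": [-33, -26, 0], "twist": 0}, {"dp": [0, 0, 40], "twist": 0}, {"dp": [0, 0, 40], "twist": 0}, {"dp": [0, 0, 30], "twist": 0}, {"dp": [0, 0, 0], "twist": 0}, {"dp": [0, 0, 0], "twist": 0}])

```text
t: 2.35
tool_pos: [0.6453, 0.1402, 0.1216]
tcp_rot: [-0.004, -3.141, -0.0]
wrist_force: [1.2, -0.3, 0.7]
grip_width: 0.0001
gripper_force: 0.0
```

```bash
python3 -c "
from h import *
to(.64,.14,.055,90)
im,d=robot.get_image('scene'); cv2.imwrite('pics/cam2.png',cv2.resize(im[120:300,160:400],None,fx=3,fy=3))"
```

```text
t 2.4 tcp [0.6453 0.1402 0.1216] psi 89.9 q6 -1.37 F [ 1.2 -0.3  0.7] w 0.0001 tilt -1.0
  twist first -0.002 then dp [ 5.3 -0.2 66.6] len 67.0
```

View pics/cam2.png

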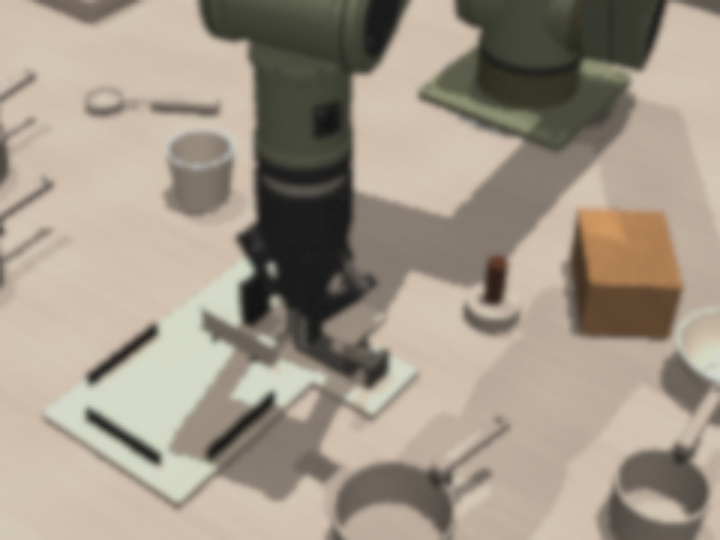

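The closed fingers are above the bay side of the lever, with their tip at (300,340). I lower and push toward -x.

>>> play_rows(motion=[{"dp": [0, 0, 35], "twist": 0}, {"dp": [0, 0, 30], "twist": 0}, {"dp": [0, 0, 0], "twist": 0}, {"dp": [15, 0, 0], "twist": 0}, {"dp": [15, 0, 0], "twist": 0}, {"dp": [12, 0, 0], "twist": 0}, {"dp": [12, 0, 0], "twist": 0}, {"dp": [12, 0, 0], "twist": 0}, {"dp": [12, 0, 0], "twist": 0}, {"dp": [10, 0, 0], "twist": 0}, {"dp": [6, 0, 0], "twist": 0}, {"dp": [0, 0, 0], "twist": 0}])

```text
t: 3.6
tool_pos: [0.5494, 0.1402, 0.0563]
tcp_rot: [-0.001, -3.139, 0.0]
wrist_force: [0.0, -0.5, 1.0]
grip_width: -0.0
gripper_force: 0.2
```

```bash
python3 -c "
from h import *
to(.54,.14,.056,90)"
```

```text
t 3.6 tcp [0.5494 0.1402 0.0563] psi 90.0 q6 -1.34 F [ 0.  -0.5  1. ] w -0.0 tilt -1.0
  twist first -0.001 then dp [ 9.4 -0.2  0.4] len 9.0
```

>>> play_rows(motion=[{"dp": [4, 0, 0], "twist": 0}, {"dp": [3, 0, 0], "twist": 0}, {"dp": [0, 0, 0], "twist": 0}])

```text
t: 3.9
tool_pos: [0.5436, 0.14, 0.056]
tcp_rot: [-0.001, -3.141, 0.0]
wrist_force: [1.0, 0.1, 0.3]
grip_width: 0.0004
gripper_force: 0.5
```

>>> play_rows(motion=[{"dp": [3, 0, 0], "twist": 0}, {"dp": [0, 0, 0], "twist": 0}])

```text
t: 4.1
tool_pos: [0.5427, 0.1403, 0.0568]
tcp_rot: [0.001, 3.138, 0.001]
wrist_force: [4.9, 0.4, 1.2]
grip_width: -0.0002
gripper_force: 1.9
```

>>> play_rows(motion=[{"dp": [3, 0, 0], "twist": 0}, {"dp": [0, 0, 0], "twist": 0}])

```text
t: 4.3
tool_pos: [0.5418, 0.1405, 0.0575]
tcp_rot: [0.001, 3.133, 0.002]
wrist_force: [8.1, -0.7, 1.0]
grip_width: 0.0003
gripper_force: 3.2
```

>>> play_rows(hand=60, motion=[{"dp": [-12, 0, 0], "twist": 0}, {"dp": [-15, 0, 0], "twist": 0}, {"dp": [0, 0, -40], "twist": 0}, {"dp": [0, 0, -40], "twist": 0}, {"dp": [0, -40, 0], "twist": 0}, {"dp": [0, -40, 0], "twist": 0}, {"dp": [0, -40, 0], "twist": 0}, {"dp": [0, 0, 0], "twist": 0}, {"dp": [0, 0, 0], "twist": 0}])

```text
t: 5.2
tool_pos: [0.5641, 0.0197, 0.1356]
tcp_rot: [-0.005, -3.139, -0.001]
wrist_force: [0.2, 0.9, 1.0]
grip_width: 0.0509
gripper_force: 0.0
```

```bash
python3 -c "
from h import *
to(.566,.0207,.046,90)"
```

```text
t 5.2 tcp [0.5641 0.0197 0.1356] psi 89.8 q6 -1.55 F [0.2 0.9 1. ] w 0.0509 tilt -1.0
  twist first -0.003 then dp [-2.2  0.9 89.6] len 90.0
```

>>> play_rows(motion=[{"dp": [-2, 1, 40], "twist": 0}, {"dp": [0, 0, 40], "twist": 0}, {"dp": [0, 0, 10], "twist": 0}, {"dp": [0, 0, 0], "twist": 0}])

```text
t: 5.6
tool_pos: [0.5656, 0.0222, 0.0447]
tcp_rot: [0.001, -3.137, -0.0]
wrist_force: [-1.0, 0.0, 0.5]
grip_width: 0.0512
gripper_force: 0.0
```

>>> play_rows(hand=0, motion=[{"dp": [0, 0, 0], "twist": 0}, {"dp": [0, 0, 0], "twist": 0}, {"dp": [0, 0, 0], "twist": 0}, {"dp": [0, 0, 0], "twist": 0}, {"dp": [0, 0, 0], "twist": 0}, {"dp": [0, 0, 0], "twist": 0}])

```text
t: 6.2
tool_pos: [0.5681, 0.021, 0.0482]
tcp_rot: [0.004, 3.138, 0.001]
wrist_force: [0.3, -1.4, 6.5]
grip_width: 0.0116
gripper_force: 58.9
```

```bash
python3 -c "
from h import *
to(.566,.0207,.046,90)
im,d=robot.get_image('scene'); cv2.imwrite('pics/gate1.png',cv2.resize(im[120:300,160:400],None,fx=3,fy=3))"
```

```text
t 6.2 tcp [0.5681 0.021  0.0482] psi 89.9 q6 -1.55 F [ 0.3 -1.4  6.5] w 0.0116 tilt -1.0
  twist first -0.002 then dp [ 2.1 -0.3  2.2] len 3.0
```

View pics/gate1.png

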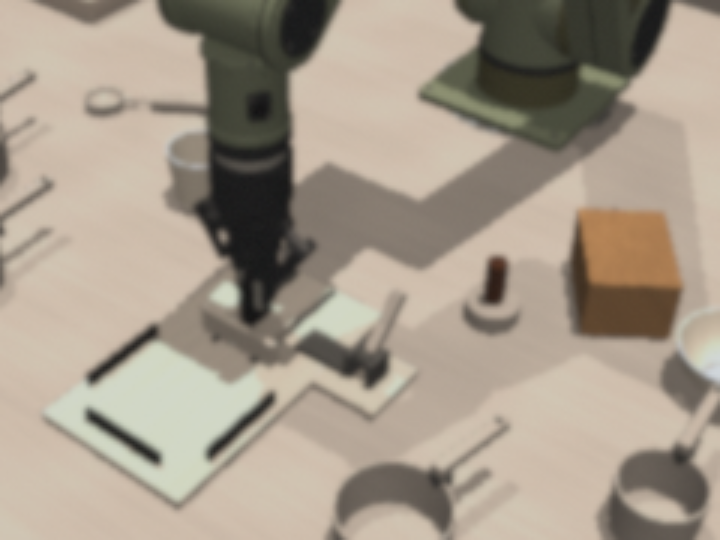

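The lever now leans away from the bay (bar from (375,360) to (395,300)), and the tab is gripped with 11.6 mm between the pads. I slide the gate back.

>>> play_rows(motion=[{"dp": [8, 0, 0], "twist": 0}, {"dp": [10, 0, 0], "twist": 0}, {"dp": [10, 0, 0], "twist": 0}, {"dp": [8, 0, 0], "twist": 0}, {"dp": [5, 0, 0], "twist": 0}, {"dp": [3, 0, 0], "twist": 0}, {"dp": [0, 0, 0], "twist": 0}])

```text
t: 6.95
tool_pos: [0.5239, 0.0217, 0.0482]
tcp_rot: [0.004, 3.137, 0.002]
wrist_force: [0.7, 1.5, 8.2]
grip_width: 0.0115
gripper_force: 59.8
```

>>> play_rows(motion=[{"dp": [3, 0, 0], "twist": 0}, {"dp": [0, 0, 0], "twist": 0}])

```text
t: 7.15
tool_pos: [0.5213, 0.0217, 0.0482]
tcp_rot: [0.004, 3.137, 0.002]
wrist_force: [1.1, 2.3, 7.1]
grip_width: 0.0112
gripper_force: 59.8
```

>>> play_rows(motion=[{"dp": [3, 0, 0], "twist": 0}, {"dp": [0, 0, 0], "twist": 0}])

```text
t: 7.35
tool_pos: [0.5183, 0.0218, 0.0482]
tcp_rot: [0.004, 3.137, 0.002]
wrist_force: [0.5, 1.6, 7.7]
grip_width: 0.0117
gripper_force: 59.8
```

>>> play_rows(motion=[{"dp": [3, 0, 0], "twist": 0}, {"dp": [0, 0, 0], "twist": 0}])

```text
t: 7.55
tool_pos: [0.5154, 0.0218, 0.0482]
tcp_rot: [0.004, 3.137, 0.002]
wrist_force: [2.4, 2.4, 8.7]
grip_width: 0.0112
gripper_force: 59.8
```

>>> play_rows(motion=[{"dp": [2, 0, 0], "twist": 0}, {"dp": [2, 0, 0], "twist": 0}, {"dp": [0, 0, 0], "twist": 0}])

```text
t: 7.85
tool_pos: [0.5115, 0.0219, 0.0482]
tcp_rot: [0.004, 3.136, 0.003]
wrist_force: [0.4, 2.0, 7.1]
grip_width: 0.0111
gripper_force: 59.7
```

>>> play_rows(motion=[{"dp": [3, 0, 0], "twist": 0}, {"dp": [0, 0, 0], "twist": 0}])

```text
t: 8.05
tool_pos: [0.5103, 0.0219, 0.0482]
tcp_rot: [0.004, 3.133, 0.003]
wrist_force: [6.5, 1.8, 4.2]
grip_width: 0.0115
gripper_force: 59.0
```

>>> play_rows(hand=50, motion=[{"dp": [-1, 0, 0], "twist": 0}, {"dp": [0, 0, 0], "twist": 0}, {"dp": [0, 0, 0], "twist": 0}, {"dp": [0, 0, 0], "twist": 0}, {"dp": [0, 0, -40], "twist": 0}, {"dp": [0, 0, -40], "twist": 0}, {"dp": [0, 0, -40], "twist": 0}, {"dp": [0, 0, -30], "twist": 0.14}, {"dp": [0, 0, 0], "twist": 0.14}, {"dp": [0, 0, 0], "twist": 0.14}, {"dp": [0, 0, 0], "twist": 0.14}, {"dp": [0, 0, 0], "twist": 0.14}])

```text
t: 9.25
tool_pos: [0.5074, 0.0212, 0.1961]
tcp_rot: [-1.086, -2.947, 0.0]
wrist_force: [0.2, -0.0, 0.0]
grip_width: 0.0426
gripper_force: 0.0
```

>>> play_rows(motion=[{"dp": [0, 0, 0], "twist": 0.14}, {"dp": [0, 0, 0], "twist": 0.14}, {"dp": [0, 0, 0], "twist": 0.14}, {"dp": [0, 0, 0], "twist": 0.14}, {"dp": [0, 0, 0], "twist": 0.14}, {"dp": [0, 0, 0], "twist": 0.14}, {"dp": [0, 0, 0], "twist": 0.14}, {"dp": [0, 0, 0], "twist": 0.14}, {"dp": [0, 0, 0], "twist": 0.14}, {"dp": [0, 0, 0], "twist": 0.14}, {"dp": [0, 0, 0], "twist": 0.14}, {"dp": [0, 0, 0], "twist": 0.14}])

```text
t: 10.45
tool_pos: [0.5075, 0.0212, 0.1959]
tcp_rot: [-2.92, -1.158, 0.002]
wrist_force: [-0.9, 0.3, -0.5]
grip_width: 0.0427
gripper_force: 0.0
```

```bash
cat >> h.py <<'E'
def look(ks="ABCD",cs={}):
    for n in ("top","scene"):
        C=cloud(n,robot.get_image(n)[1])
        for k in ks:
            c0=cs.get(k,onz("top",*PANS[k],.03)[:2])
            try:
                c=pan(k,c0,C)[0]; print(n,k,c.round(4),np.round(handle(k,c,C),3))
            except Exception as e: print(n,k,e)
E
python3 -c "
from h import *
to(.473,-.436,.15,-84.5); look()"
```

```text
t 10.4 tcp [0.5075 0.0212 0.1959] psi -46.7 q6 0.83 F [-0.9  0.3 -0.5] w 0.0427 tilt -1.0
  twist first 0.659 then dp [-78.1 451.8  46. ] len 461.0
top A [ 0.5615 -0.4277] [1.85855e+02 1.04000e-01 1.00000e+02]
top B [0.6959 0.2682] [1.68259e+02 9.40000e-02 8.90000e+01]
top C [0.5441 0.4301] [1.82146e+02 8.70000e-02 9.50000e+01]
top D [ 0.6762 -0.261 ] [1.81617e+02 7.80000e-02 9.90000e+01]
scene A [ 0.5636 -0.427 ] [1.84746e+02 1.05000e-01 6.80000e+01]
scene B [0.6995 0.2697] [1.66931e+02 9.40000e-02 1.40000e+02]
scene C [0.5479 0.4313] [1.81463e+02 8.50000e-02 1.04000e+02]
scene D [ 0.6787 -0.2605] [1.79793e+02 7.80000e-02 9.50000e+01]
```

>>> play_rows(motion=[{"dp": [0, 0, 0], "twist": 0.132}, {"dp": [0, 0, 0], "twist": 0.132}, {"dp": [0, 0, 0], "twist": 0.132}, {"dp": [0, 0, 0], "twist": 0.132}, {"dp": [0, 0, 0], "twist": 0.132}, {"dp": [-8, 45, 0], "twist": 0}, {"dp": [-8, 45, 0], "twist": 0}, {"dp": [-8, 45, 0], "twist": 0}, {"dp": [-8, 45, 0], "twist": 0}, {"dp": [-8, 45, 0], "twist": 0}, {"dp": [-8, 45, 0], "twist": 0}])

```text
t: 11.65
tool_pos: [0.4867, -0.254, 0.1962]
tcp_rot: [-3.137, -0.164, 0.0]
wrist_force: [-0.3, 0.5, -0.2]
grip_width: 0.0425
gripper_force: 0.0
```

>>> play_rows(motion=[{"dp": [-8, 45, 0], "twist": 0}, {"dp": [-8, 45, 0], "twist": 0}, {"dp": [-8, 45, 0], "twist": 0}, {"dp": [-8, 45, 30], "twist": 0}, {"dp": [0, 0, 30], "twist": 0}, {"dp": [0, 0, 0], "twist": 0}, {"dp": [0, 0, 0], "twist": 0}])

```text
t: 12.35
tool_pos: [0.4737, -0.4301, 0.1386]
tcp_rot: [-3.136, -0.161, 0.002]
wrist_force: [-0.6, -0.9, 0.5]
grip_width: 0.0425
gripper_force: 0.0
```

```bash
python3 -c "
from h import *
to(.473,-.436,.043,-84.5)
im,d=robot.get_image('scene'); cv2.imwrite('pics/a1.png',cv2.resize(im[80:240,60:270],None,fx=3,fy=3))"
```

```text
t 12.3 tcp [ 0.4737 -0.4301  0.1386] psi -84.1 q6 0.71 F [-0.6 -0.9  0.5] w 0.0425 tilt -1.0
  twist first 0.007 then dp [-1.2  5.9 95.6] len 96.0
```

View pics/a1.png

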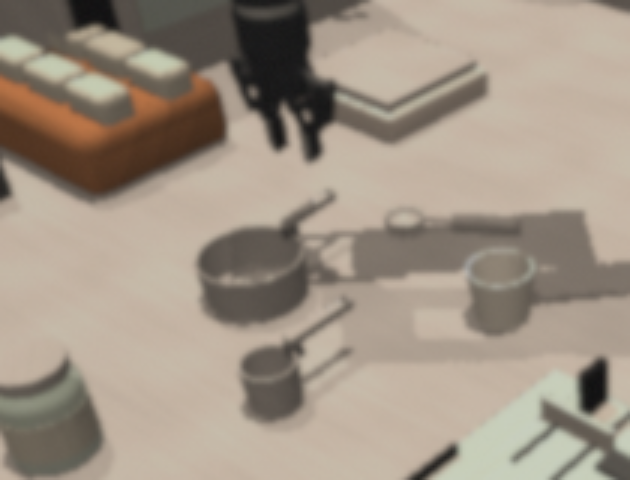

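The gripper is above A's handle: fingers at (295,150), handle from (288,230) to (333,197). I descend and grip.

>>> play_rows(motion=[{"dp": [-1, 6, 30], "twist": 0}, {"dp": [0, 0, 35], "twist": 0}, {"dp": [0, 0, 30], "twist": 0}, {"dp": [0, 0, 0], "twist": 0}])

```text
t: 12.8
tool_pos: [0.4725, -0.4344, 0.0419]
tcp_rot: [-3.133, -0.161, 0.006]
wrist_force: [-0.1, 1.0, -0.3]
grip_width: 0.0428
gripper_force: 0.0
```

>>> play_rows(hand=0, motion=[{"dp": [0, 0, 0], "twist": 0}, {"dp": [0, 0, 0], "twist": 0}, {"dp": [0, 0, 0], "twist": 0}, {"dp": [0, 0, 0], "twist": 0}, {"dp": [0, 0, 0], "twist": 0}, {"dp": [0, 0, 0], "twist": 0}])

```text
t: 13.4
tool_pos: [0.4748, -0.4376, 0.0467]
tcp_rot: [3.134, 0.158, 0.006]
wrist_force: [-0.2, 1.6, 7.3]
grip_width: 0.0106
gripper_force: 61.6
```

>>> play_rows(motion=[{"dp": [0, 0, -20], "twist": 0}, {"dp": [0, 0, -30], "twist": 0}, {"dp": [0, 0, -40], "twist": 0}, {"dp": [0, 0, -40], "twist": 0}, {"dp": [0, 0, 0], "twist": 0}, {"dp": [0, 0, 0], "twist": 0}])

```text
t: 14.0
tool_pos: [0.4735, -0.4369, 0.1753]
tcp_rot: [3.136, 0.158, 0.002]
wrist_force: [-0.4, -0.5, -2.1]
grip_width: 0.0105
gripper_force: 60.4
```

```bash
python3 -c "
from h import *
to(.675,-.072,.175,0)
im,d=robot.get_image('scene'); cv2.imwrite('pics/a2.png',cv2.resize(im[80:240,60:270],None,fx=3,fy=3))
for n in('top','scene'):
    C=cloud(n,robot.get_image(n)[1]).reshape(-1,3); m=(np.hypot(C[:,0]-.5626,C[:,1]+.4275)<.075)&(C[:,2]>.1); Q=C[m]; print(n,len(Q),Q.mean(0), np.percentile(Q[:,2],[5,50,95]))
"
```

```text
t 14.0 tcp [ 0.4735 -0.4369  0.1753] psi -84.2 q6 0.71 F [-0.4 -0.5 -2.1] w 0.0105 tilt -1.0
  twist first -1.47 then dp [ 3.649e+02  2.015e+02 -1.000e-01] len 417.0
top 2072 [ 0.54916892 -0.42909487  0.23244911] [0.12653548 0.1469332  0.53144328]
scene 2510 [ 0.53275961 -0.41915029  0.30654016] [0.1332879  0.31973035 0.52121895]
```

View pics/a2.png

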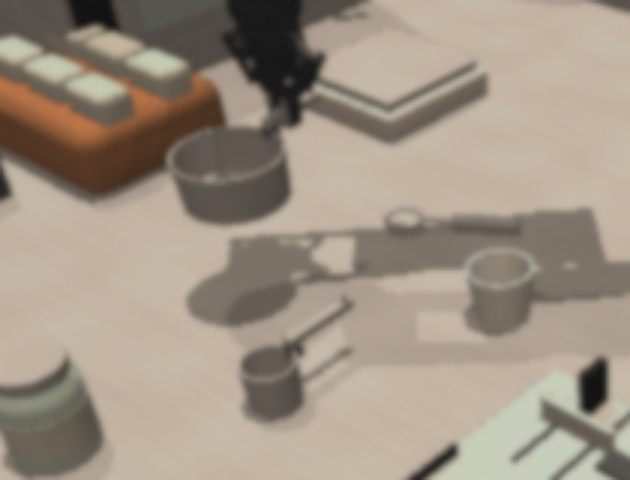

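The pan is lifted level (rim at (228,165)). I turn it and carry it to the bay, handle to -y.

>>> play_rows(motion=[{"dp": [0, 0, 0], "twist": -0.1}, {"dp": [0, 0, 0], "twist": -0.14}, {"dp": [0, 0, 0], "twist": -0.14}, {"dp": [0, 0, 0], "twist": -0.14}, {"dp": [0, 0, 0], "twist": -0.14}, {"dp": [0, 0, 0], "twist": -0.14}, {"dp": [0, 0, 0], "twist": -0.14}, {"dp": [0, 0, 0], "twist": -0.14}, {"dp": [0, 0, 0], "twist": -0.14}, {"dp": [0, 0, 0], "twist": -0.14}, {"dp": [0, 0, 0], "twist": -0.11}, {"dp": [0, 0, 0], "twist": 0}])

```text
t: 15.35
tool_pos: [0.473, -0.4363, 0.1721]
tcp_rot: [-2.22, -2.219, 0.0]
wrist_force: [-0.3, -0.9, -1.7]
grip_width: 0.0105
gripper_force: 60.4
```

>>> play_rows(motion=[{"dp": [15, 8, 0], "twist": 0}, {"dp": [30, 17, 0], "twist": 0}, {"dp": [36, 20, 0], "twist": 0}, {"dp": [36, 20, 0], "twist": 0}, {"dp": [36, 20, 0], "twist": 0}, {"dp": [36, 20, 0], "twist": 0}, {"dp": [36, 20, 0], "twist": 0}, {"dp": [36, 20, 0], "twist": 0}, {"dp": [36, 20, 0], "twist": 0}, {"dp": [30, 17, 0], "twist": 0}, {"dp": [20, 12, 0], "twist": 0}, {"dp": [10, 6, 0], "twist": 0}])

```text
t: 16.55
tool_pos: [0.674, -0.0764, 0.1731]
tcp_rot: [-2.219, -2.222, -0.0]
wrist_force: [-0.4, -0.2, -1.8]
grip_width: 0.0107
gripper_force: 60.4
```

```bash
python3 -c "
from h import *
to(.675,-.0706,.06,0)
im,d=robot.get_image('top'); C=cloud('top',d).reshape(-1,3)
cv2.imwrite('pics/a3.png',cv2.resize(im[110:235,235:350],None,fx=4,fy=4))
# rim at height
P=C[(np.hypot(C[:,0]-.675,C[:,1]-.02)<.08)&(C[:,2]>.12)&(C[:,2]<.2)]; r=P[P[:,2]>np.percentile(P[:,2],50)]
print(np.percentile(P[:,2],[5,50,95]))
E=P[(P[:,2]>.165)&(P[:,2]<.19)]; print(len(E),fitc(E[:,:2]))
"
```

```text
t 16.6 tcp [ 0.674  -0.0764  0.1731] psi 0.1 q6 -0.13 F [-0.4 -0.2 -1.8] w 0.0107 tilt -1.0
  twist first 0.001 then dp [  5.6   1.1 113.1] len 113.0
[0.12584149 0.13155318 0.17865589]
192 (array([0.67152364, 0.01175061]), np.float64(0.05774356606251658))
```

View pics/a3.png

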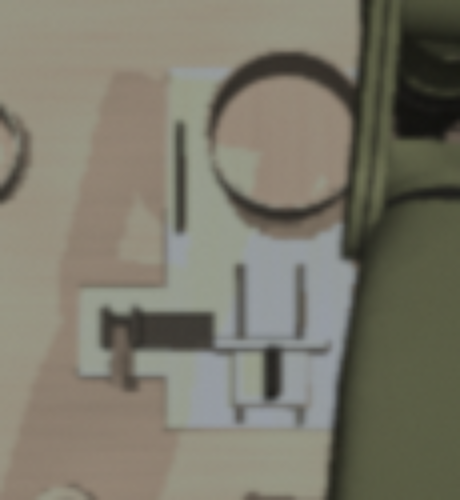

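The top view shows A over the bay (rim centre (285,135)) and the gate fully back. A small correction, then I lower it.

>>> play_rows(motion=[{"dp": [6, 3, 0], "twist": 0}, {"dp": [0, 0, 30], "twist": 0}, {"dp": [0, 0, 30], "twist": 0}, {"dp": [0, 0, 25], "twist": 0}, {"dp": [0, 0, 15], "twist": 0}, {"dp": [0, 0, 8], "twist": 0}, {"dp": [0, 0, 0], "twist": 0}, {"dp": [0, 0, 0], "twist": 0}])

```text
t: 17.4
tool_pos: [0.6773, -0.0741, 0.067]
tcp_rot: [2.221, 2.22, 0.002]
wrist_force: [-0.5, -0.8, -1.6]
grip_width: 0.0107
gripper_force: 60.4
```

>>> play_rows(motion=[{"dp": [0, 0, 4], "twist": 0}, {"dp": [0, 0, 3], "twist": 0}, {"dp": [0, 0, 0], "twist": 0}])

```text
t: 17.7
tool_pos: [0.6763, -0.0737, 0.0588]
tcp_rot: [-2.221, -2.221, 0.0]
wrist_force: [-0.1, 0.1, -2.0]
grip_width: 0.0107
gripper_force: 60.4
```

>>> play_rows(motion=[{"dp": [4, 0, 0], "twist": 0}, {"dp": [0, 0, 3], "twist": 0}, {"dp": [0, 0, 0], "twist": 0}, {"dp": [0, 0, 0], "twist": 0}])

```text
t: 18.1
tool_pos: [0.677, -0.0693, 0.0569]
tcp_rot: [2.221, 2.221, 0.002]
wrist_force: [-0.2, 0.5, 3.9]
grip_width: 0.0109
gripper_force: 61.2
```

>>> play_rows(motion=[{"dp": [0, 0, 2], "twist": 0}, {"dp": [0, 0, 0], "twist": 0}])

```text
t: 18.3
tool_pos: [0.6773, -0.07, 0.0565]
tcp_rot: [2.22, 2.22, 0.003]
wrist_force: [-3.3, 0.2, 11.5]
grip_width: 0.0106
gripper_force: 62.3
```

>>> play_rows(hand=45, motion=[{"dp": [0, 0, -2], "twist": 0}, {"dp": [0, 0, 0], "twist": 0}, {"dp": [0, 0, 0], "twist": 0}, {"dp": [0, 0, 0], "twist": 0}, {"dp": [0, 0, -30], "twist": 0}, {"dp": [0, 0, -40], "twist": 0}, {"dp": [0, 0, -40], "twist": 0}, {"dp": [0, 0, 0], "twist": -0.13}, {"dp": [0, 0, 0], "twist": -0.14}, {"dp": [0, 0, 0], "twist": -0.14}, {"dp": [0, 0, 0], "twist": -0.14}, {"dp": [0, 0, 0], "twist": -0.14}])

```text
t: 19.5
tool_pos: [0.6764, -0.0697, 0.1654]
tcp_rot: [-1.331, -2.845, 0.0]
wrist_force: [0.3, 0.3, 0.1]
grip_width: 0.0385
gripper_force: 0.0
```

>>> play_rows(motion=[{"dp": [0, 0, 0], "twist": -0.14}, {"dp": [0, 0, 0], "twist": -0.14}, {"dp": [0, 0, 0], "twist": -0.14}, {"dp": [0, 0, 0], "twist": -0.14}, {"dp": [0, 0, 0], "twist": -0.1}, {"dp": [0, 0, 0], "twist": 0}])

```text
t: 20.1
tool_pos: [0.6764, -0.0697, 0.1654]
tcp_rot: [-0.346, -3.122, -0.0]
wrist_force: [0.2, 0.5, -0.1]
grip_width: 0.0382
gripper_force: 0.0
```

```bash
python3 -c "
from h import *
to(.6118,.2878,.12,77.6); look('BCD')"
```

```text
t 20.1 tcp [ 0.6764 -0.0697  0.1654] psi 77.3 q6 -1.47 F [ 0.2  0.5 -0.1] w 0.0382 tilt -1.0
  twist first -0.005 then dp [139.8 335.3  45.5] len 366.0
top B [0.696  0.2684] [1.6872e+02 9.5000e-02 9.5000e+01]
top C [0.544  0.4298] [1.8222e+02 8.7000e-02 9.6000e+01]
top D [ 0.6765 -0.2612] [1.81576e+02 7.80000e-02 9.90000e+01]
scene B [0.6995 0.2696] [1.66923e+02 9.50000e-02 1.38000e+02]
scene C [0.5479 0.4314] [1.81507e+02 8.60000e-02 1.05000e+02]
scene D [ 0.6789 -0.2602] [1.79879e+02 7.70000e-02 9.60000e+01]
```

>>> play_rows(motion=[{"dp": [7, 17, 0], "twist": 0}, {"dp": [14, 34, 0], "twist": 0}, {"dp": [16, 38, 0], "twist": 0}, {"dp": [16, 38, 0], "twist": 0}, {"dp": [16, 38, 0], "twist": 0}, {"dp": [16, 38, 0], "twist": 0}, {"dp": [16, 38, 0], "twist": 0}, {"dp": [14, 34, 0], "twist": 0}, {"dp": [14, 34, 0], "twist": 0}, {"dp": [11, 26, 30], "twist": 0}, {"dp": [0, 0, 15], "twist": 0}, {"dp": [0, 0, 0], "twist": 0}])

```text
t: 21.4
tool_pos: [0.6106, 0.2891, 0.118]
tcp_rot: [-0.343, -3.117, 0.004]
wrist_force: [-0.1, -0.4, 0.1]
grip_width: 0.0383
gripper_force: 0.0
```

```bash
python3 -c "
from h import *
to(.6118,.2878,.043,77.6)"
```

```text
t 21.4 tcp [0.6106 0.2891 0.118 ] psi 77.4 q6 -0.93 F [-0.1 -0.4  0.1] w 0.0383 tilt -1.0
  twist first -0.003 then dp [-1.9 -0.7 75. ] len 75.0
```

>>> play_rows(motion=[{"dp": [-2, -1, 30], "twist": 0}, {"dp": [0, 0, 35], "twist": 0}, {"dp": [0, 0, 9], "twist": 0}, {"dp": [0, 0, 0], "twist": 0}])

```text
t: 21.8
tool_pos: [0.6144, 0.286, 0.0462]
tcp_rot: [-0.347, -3.12, 0.002]
wrist_force: [-0.2, 0.4, 0.5]
grip_width: 0.0385
gripper_force: 0.0
```

>>> play_rows(hand=0, motion=[{"dp": [0, 0, 0], "twist": 0}, {"dp": [0, 0, 0], "twist": 0}, {"dp": [0, 0, 0], "twist": 0}, {"dp": [0, 0, 0], "twist": 0}, {"dp": [0, 0, 0], "twist": 0}, {"dp": [0, 0, 0], "twist": 0}])

```text
t: 22.4
tool_pos: [0.6162, 0.287, 0.0491]
tcp_rot: [0.346, 3.119, 0.003]
wrist_force: [-0.3, -0.3, 6.7]
grip_width: 0.0104
gripper_force: 60.9
```

>>> play_rows(motion=[{"dp": [0, 0, -20], "twist": 0}, {"dp": [0, 0, -30], "twist": 0}, {"dp": [0, 0, -40], "twist": 0}, {"dp": [0, 0, -40], "twist": 0}, {"dp": [0, 0, 0], "twist": 0}, {"dp": [0, 0, 0], "twist": 0}])

```text
t: 23.0
tool_pos: [0.6148, 0.2863, 0.1776]
tcp_rot: [0.346, 3.122, 0.001]
wrist_force: [-0.1, 0.1, -1.7]
grip_width: 0.0106
gripper_force: 59.7
```

```bash
python3 -c "
from h import *
to(.675+.088*np.cos(np.radians(80)),.019+.088*np.sin(np.radians(80)),.17,-10)"
```

```text
t 23.0 tcp [0.6148 0.2863 0.1776] psi 77.3 q6 -0.93 F [-0.1  0.1 -1.7] w 0.0106 tilt -1.0
  twist first 1.524 then dp [-164.8  105.7    7.6] len 196.0
```

>>> play_rows(motion=[{"dp": [0, 0, 0], "twist": 0.1}, {"dp": [0, 0, 0], "twist": 0.14}, {"dp": [0, 0, 0], "twist": 0.14}, {"dp": [0, 0, 0], "twist": 0.14}, {"dp": [0, 0, 0], "twist": 0.14}, {"dp": [0, 0, 0], "twist": 0.14}, {"dp": [0, 0, 0], "twist": 0.14}, {"dp": [0, 0, 0], "twist": 0.14}, {"dp": [0, 0, 0], "twist": 0.14}, {"dp": [0, 0, 0], "twist": 0.14}, {"dp": [0, 0, 0], "twist": 0.14}, {"dp": [0, 0, 0], "twist": 0.024}])

```text
t: 24.2
tool_pos: [0.6139, 0.2859, 0.1743]
tcp_rot: [-2.406, -2.018, 0.007]
wrist_force: [-0.6, -0.2, -2.2]
grip_width: 0.0105
gripper_force: 59.7
```

```bash
cat >> h.py <<'E'
def rim(n,C,c,r,z,tol=.006):
    """fixed-radius circle through points near height z"""
    from scipy.optimize import least_squares
    P=C.reshape(-1,3); ctr=np.array(c,float)
    for w in (.02,.012,.008):
        q=P[(abs(P[:,2]-z)<tol)]; d=np.hypot(*(q[:,:2]-ctr).T); q=q[abs(d-r)<w]
        if len(q)<8: print(n,"few",len(q)); return
        ctr=least_squares(lambda s:np.hypot(*(q[:,:2]-s).T)-r+.0015,ctr,loss='soft_l1',f_scale=.002).x
    a=np.degrees(np.arctan2(*(q[:,:2]-ctr).T[::-1])); print(n,"centre",ctr.round(4),"n",len(q),"octants",np.histogram(a,8,(-180,180))[0],"z",np.round(np.median(q[:,2]),4))
    return ctr
E
python3 -c "
from h import *
to(.675+.088*np.cos(np.radians(80)),.019+.088*np.sin(np.radians(80)),.17,-10)
s=robot.read_state()['tool_pos']
for n in('top','scene'):
    C=cloud(n,robot.get_image(n)[1]); rim(n+' A',C,(.675,.019),.06,.064)
    rim(n+' B',C,(s[0]-.0153,s[1]-.087),.05,s[2]-.0491+.053)
"
```

```text
t 24.2 tcp [0.6139 0.2859 0.1743] psi -10.0 q6 0.59 F [-0.6 -0.2 -2.2] w 0.0105 tilt -1.0
  twist first -0.001 then dp [-164.2  106.6    4.3] len 196.0
top A centre [0.6744 0.0184] n 140 octants [15 21 18 21 20 15 12 18] z 0.0639
top B centre [0.5975 0.2023] n 92 octants [17 15 16 20 23  1  0  0] z 0.178
scene A centre [0.6771 0.0196] n 294 octants [47 47 35 24 43 47 24 27] z 0.0645
scene B centre [0.6005 0.2035] n 262 octants [52 43 24 32 54 45  0 12] z 0.178
```

>>> play_rows(motion=[{"dp": [-12, 8, 0], "twist": 0}, {"dp": [-28, 18, 0], "twist": 0}, {"dp": [-32, 20, 0], "twist": 0}, {"dp": [-32, 20, 0], "twist": 0}, {"dp": [-28, 18, 0], "twist": 0}, {"dp": [-24, 16, 0], "twist": 0}, {"dp": [-12, 8, 0], "twist": 0}, {"dp": [0, 0, 0], "twist": 0}, {"dp": [0, 0, 0], "twist": 0}])

```text
t: 25.2
tool_pos: [0.6919, 0.1027, 0.1766]
tcp_rot: [-2.405, -2.019, 0.0]
wrist_force: [-0.7, 0.3, -2.0]
grip_width: 0.0104
gripper_force: 59.7
```

```bash
cat >> h.py <<'E'
def off(k,psi,zg,base,tgt,held_z):
    """held pan's centre -> tgt (per camera), as tool dp"""
    s=robot.read_state()['tool_pos']; a=np.radians(psi); hd=np.radians(psi+90) 
E
python3 -c "
from h import *
to(0.69,.1063,.07,-10)
s=robot.read_state()['tool_pos']; a=np.radians(-10)
for n,A in(('top',(.6744,.0184)),('scene',(.6771,.0196))):
    C=cloud(n,robot.get_image(n)[1])
    b=rim(n+' B',C,(s[0]-.0153,s[1]-.087),.05,s[2]-.0491+.053)
    d=np.array(A)-b; print('dp',1000*d@[-np.sin(a),np.cos(a)],1000*d@[np.cos(a),np.sin(a)])
"
```

```text
t 25.2 tcp [0.6919 0.1027 0.1766] psi -10.0 q6 0.3 F [-0.7  0.3 -2. ] w 0.0104 tilt -1.0
  twist first 0.001 then dp [  3.1  -2.4 106.6] len 107.0
top B centre [0.6752 0.0191] n 80 octants [ 9 13 19 23  4 12  0  0] z 0.1801
dp -0.8539778044966708 -0.611050888720761
scene B centre [0.678  0.0211] n 188 octants [ 8 43 24 27 47 39  0  0] z 0.1803
dp -1.5911203131069749 -0.6071371242149535
```

>>> play_rows(motion=[{"dp": [-1, -1, 25], "twist": 0}, {"dp": [0, 0, 30], "twist": 0}, {"dp": [0, 0, 25], "twist": 0}, {"dp": [0, 0, 15], "twist": 0}, {"dp": [0, 0, 8], "twist": 0}, {"dp": [0, 0, 4], "twist": 0}, {"dp": [0, 0, 0], "twist": 0}, {"dp": [0, 0, 0], "twist": 0}])

```text
t: 26.1
tool_pos: [0.6919, 0.1016, 0.0712]
tcp_rot: [2.405, 2.019, 0.003]
wrist_force: [-1.1, 0.8, -2.6]
grip_width: 0.0104
gripper_force: 59.7
```

>>> play_rows(motion=[{"dp": [0, 0, 3], "twist": 0}, {"dp": [0, 0, 2], "twist": 0}, {"dp": [0, 0, 0], "twist": 0}])

```text
t: 26.4
tool_pos: [0.6913, 0.1014, 0.0651]
tcp_rot: [2.406, 2.02, 0.001]
wrist_force: [-0.1, 0.7, -1.5]
grip_width: 0.0104
gripper_force: 59.9
```

>>> play_rows(motion=[{"dp": [0, 0, 2], "twist": 0}, {"dp": [0, 0, 1], "twist": 0}, {"dp": [0, 0, 0], "twist": 0}])

```text
t: 26.7
tool_pos: [0.6918, 0.1019, 0.0642]
tcp_rot: [2.405, 2.019, 0.004]
wrist_force: [-2.8, 1.0, 7.1]
grip_width: 0.0107
gripper_force: 61.0
```

>>> play_rows(hand=45, motion=[{"dp": [0, 0, -2], "twist": 0}, {"dp": [0, 0, 0], "twist": 0}, {"dp": [0, 0, 0], "twist": 0}, {"dp": [0, 0, 0], "twist": 0}, {"dp": [0, 0, -30], "twist": 0}, {"dp": [0, 0, -40], "twist": 0}, {"dp": [0, 0, -40], "twist": 0}, {"dp": [0, 0, 0], "twist": -0.1}, {"dp": [0, 0, 0], "twist": -0.14}, {"dp": [0, 0, 0], "twist": -0.14}, {"dp": [0, 0, 0], "twist": -0.14}, {"dp": [0, 0, 0], "twist": -0.14}])

```text
t: 27.9
tool_pos: [0.691, 0.1014, 0.1735]
tcp_rot: [-1.614, -2.695, 0.0]
wrist_force: [0.3, -0.3, 0.1]
grip_width: 0.0386
gripper_force: 0.0
```

>>> play_rows(motion=[{"dp": [0, 0, 0], "twist": -0.14}, {"dp": [0, 0, 0], "twist": -0.14}, {"dp": [0, 0, 0], "twist": -0.14}, {"dp": [0, 0, 0], "twist": -0.14}, {"dp": [0, 0, 0], "twist": -0.14}, {"dp": [0, 0, 0], "twist": -0.14}, {"dp": [0, 0, 0], "twist": -0.14}, {"dp": [0, 0, 0], "twist": -0.14}, {"dp": [0, 0, 0], "twist": 0}])

```text
t: 28.8
tool_pos: [0.6911, 0.1013, 0.1735]
tcp_rot: [0.055, -3.141, 0.0]
wrist_force: [0.2, -0.7, -0.0]
grip_width: 0.0382
gripper_force: 0.0
```

```bash
python3 -c "
from h import *
to(.461,.428,.12,91.8); look('CD')
for n in('top','scene'):
    im,d=robot.get_image(n);C=cloud(n,d); rim(n+' A',C,(.675,.019),.06,.064,.004); rim(n+' B',C,(.675,.019),.05,.069,.004)
cv2.imwrite('pics/b1.png',cv2.resize(im[120:300,160:400],None,fx=3,fy=3))
"
```

```text
t 28.8 tcp [0.6911 0.1013 0.1735] psi 92.0 q6 -1.48 F [ 0.2 -0.7 -0. ] w 0.0382 tilt -1.0
  twist first 0.003 then dp [219.7 333.7  53.6] len 403.0
top C [0.544  0.4299] [1.8168e+02 8.6000e-02 9.4000e+01]
top D [ 0.6767 -0.2609] [1.81747e+02 7.80000e-02 9.80000e+01]
scene C [0.548  0.4314] [1.81565e+02 8.50000e-02 1.03000e+02]
scene D [ 0.6789 -0.2604] [1.79774e+02 7.70000e-02 9.80000e+01]
top A centre [0.6741 0.0195] n 66 octants [10 16 18 13  9  0  0  0] z 0.064
top B centre [0.6765 0.0157] n 68 octants [ 8 16 20 16  8  0  0  0] z 0.0683
scene A centre [0.6769 0.0193] n 174 octants [18 13 23 19 38 30 13 20] z 0.065
scene B centre [0.678  0.0184] n 237 octants [35 36 34 23 38 32 15 24] z 0.0687
```

View pics/b1.png

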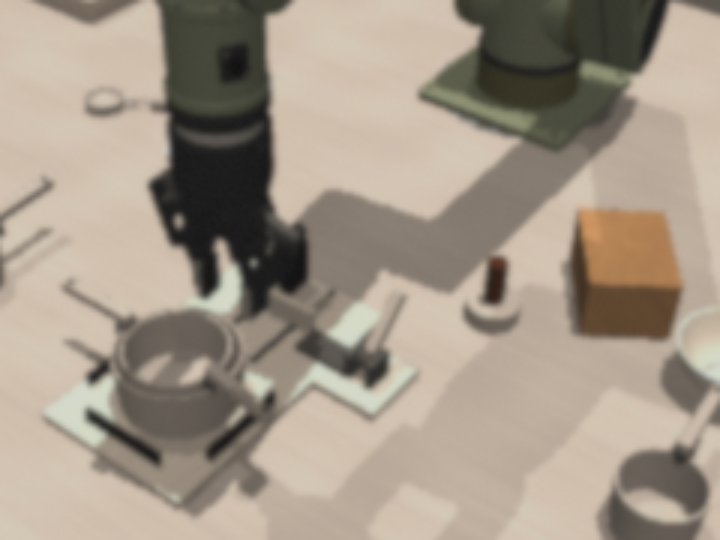

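B is nested flat in A at (178,360), with A's handle to (65,285) and B's handle to (265,400). Next is C.

>>> play_rows(motion=[{"dp": [11, 17, 0], "twist": 0}, {"dp": [22, 33, 0], "twist": 0}, {"dp": [25, 38, 0], "twist": 0}, {"dp": [25, 38, 0], "twist": 0}, {"dp": [25, 38, 0], "twist": 0}, {"dp": [25, 38, 0], "twist": 0}, {"dp": [25, 38, 0], "twist": 0}, {"dp": [22, 34, 0], "twist": 0}, {"dp": [22, 34, 0], "twist": 0}, {"dp": [18, 26, 30], "twist": 0}, {"dp": [0, 0, 20], "twist": 0}, {"dp": [0, 0, 0], "twist": 0}])

```text
t: 30.2
tool_pos: [0.4561, 0.4273, 0.121]
tcp_rot: [0.058, -3.136, 0.007]
wrist_force: [-0.4, 0.0, 0.1]
grip_width: 0.0384
gripper_force: 0.0
```

```bash
python3 -c "
from h import *
to(.461,.428,.045,91.8)"
```

```text
t 30.2 tcp [0.4561 0.4273 0.121 ] psi 92.1 q6 -0.87 F [-0.4  0.   0.1] w 0.0384 tilt -1.0
  twist first 0.006 then dp [-5.3  0.9 76. ] len 76.0
```

>>> play_rows(motion=[{"dp": [-4, 1, 30], "twist": 0}, {"dp": [0, 0, 35], "twist": 0}, {"dp": [0, 0, 12], "twist": 0}, {"dp": [0, 0, 0], "twist": 0}])

```text
t: 30.6
tool_pos: [0.4629, 0.4278, 0.046]
tcp_rot: [0.054, -3.139, 0.003]
wrist_force: [-0.1, 0.3, -0.2]
grip_width: 0.0386
gripper_force: 0.0
```

>>> play_rows(hand=0, motion=[{"dp": [0, 0, 0], "twist": 0}, {"dp": [0, 0, 0], "twist": 0}, {"dp": [0, 0, 0], "twist": 0}, {"dp": [0, 0, 0], "twist": 0}, {"dp": [0, 0, 0], "twist": 0}, {"dp": [0, 0, 0], "twist": 0}])

```text
t: 31.2
tool_pos: [0.4641, 0.4294, 0.0488]
tcp_rot: [-0.055, 3.139, 0.003]
wrist_force: [-0.6, -0.5, 6.7]
grip_width: 0.0103
gripper_force: 60.0
```

>>> play_rows(motion=[{"dp": [0, 0, -20], "twist": 0}, {"dp": [0, 0, -30], "twist": 0}, {"dp": [0, 0, -40], "twist": 0}, {"dp": [0, 0, -40], "twist": 0}, {"dp": [0, 0, 0], "twist": 0}, {"dp": [0, 0, 0], "twist": 0}])

```text
t: 31.8
tool_pos: [0.4635, 0.4286, 0.1777]
tcp_rot: [-0.055, 3.14, 0.002]
wrist_force: [0.2, 0.1, -2.3]
grip_width: 0.0106
gripper_force: 59.0
```

>>> play_rows(motion=[{"dp": [0, 0, 0], "twist": 0.1}, {"dp": [0, 0, 0], "twist": 0.14}, {"dp": [0, 0, 0], "twist": 0.14}, {"dp": [0, 0, 0], "twist": 0.14}, {"dp": [0, 0, 0], "twist": 0.14}, {"dp": [0, 0, 0], "twist": 0.14}, {"dp": [0, 0, 0], "twist": 0.14}, {"dp": [0, 0, 0], "twist": 0.14}, {"dp": [0, 0, 0], "twist": 0.14}, {"dp": [0, 0, 0], "twist": 0.14}, {"dp": [0, 0, 0], "twist": 0.14}])

```text
t: 32.9
tool_pos: [0.4625, 0.4278, 0.1743]
tcp_rot: [-2.107, -2.329, 0.007]
wrist_force: [0.1, -0.7, -1.4]
grip_width: 0.0111
gripper_force: 58.9
```

>>> play_rows(motion=[{"dp": [0, 0, 0], "twist": 0.1}, {"dp": [0, 0, 0], "twist": 0.14}, {"dp": [0, 0, 0], "twist": 0.14}, {"dp": [0, 0, 0], "twist": 0.14}, {"dp": [0, 0, 0], "twist": 0.14}, {"dp": [0, 0, 0], "twist": 0.14}, {"dp": [0, 0, 0], "twist": 0.14}, {"dp": [0, 0, 0], "twist": 0.14}, {"dp": [0, 0, 0], "twist": 0.14}, {"dp": [0, 0, 0], "twist": 0.1}, {"dp": [0, 0, 0], "twist": 0}])

```text
t: 34.0
tool_pos: [0.4627, 0.4279, 0.1746]
tcp_rot: [3.09, 0.558, -0.005]
wrist_force: [0.3, -0.2, -0.4]
grip_width: 0.0106
gripper_force: 58.9
```

```bash
cat >> h.py <<'E'
def hold(r,psi,R0,zg,tg):
    """held pan rim r: centre and dp to target centre tg[cam]"""
    a=np.radians(psi); h=np.array([-np.sin(a),np.cos(a)])  # handle dir psi+90
    s=robot.read_state()['tool_pos']
    for n in tg:
        C=cloud(n,robot.get_image(n)[1]); b=rim(n,C,s[:2]-R0*h,r,s[2]-zg+.053)
        if b is None: continue
        d=1000*(np.array(tg[n])-b); print('  dp',(d@h).round(1),(d@[np.cos(a),np.sin(a)]).round(1))
E
python3 -c "
from h import *
a=np.radians(20); to(.676+.082*np.cos(a),.018+.082*np.sin(a),.175,-70)
hold(.04,-70,.082,.0488,dict(top=(.6755,.0175),scene=(.678,.0184)))"
```

```text
t 34.0 tcp [0.4627 0.4279 0.1746] psi -69.5 q6 1.94 F [ 0.3 -0.2 -0.4] w 0.0106 tilt -1.0
  twist first 0.008 then dp [ 1.423e+02  4.581e+02 -2.000e-01] len 480.0
top few 0
scene centre [0.3876 0.3989] n 21 octants [ 1 13  0  3  2  0  2  0] z 0.1768
  dp 142.8 456.8
```

>>> play_rows(motion=[{"dp": [5, 15, 0], "twist": 0}, {"dp": [10, 32, 0], "twist": 0}, {"dp": [13, 43, 0], "twist": 0}, {"dp": [13, 43, 0], "twist": 0}, {"dp": [13, 43, 0], "twist": 0}, {"dp": [13, 43, 0], "twist": 0}, {"dp": [13, 43, 0], "twist": 0}, {"dp": [13, 43, 0], "twist": 0}, {"dp": [13, 43, 0], "twist": 0}, {"dp": [13, 43, 0], "twist": 0}, {"dp": [12, 38, 0], "twist": 0}, {"dp": [11, 29, 0], "twist": 0}])

```text
t: 35.3
tool_pos: [0.7576, 0.0449, 0.1763]
tcp_rot: [3.091, 0.556, -0.001]
wrist_force: [0.3, 0.6, -1.7]
grip_width: 0.0109
gripper_force: 58.9
```

>>> play_rows(motion=[{"dp": [0, 0, 0], "twist": 0}, {"dp": [0, 0, 0], "twist": 0}])

```text
t: 35.5
tool_pos: [0.7564, 0.0474, 0.1759]
tcp_rot: [-3.092, -0.555, 0.002]
wrist_force: [-0.2, 0.7, -0.9]
grip_width: 0.0107
gripper_force: 59.0
```

```bash
python3 -c "
from h import *
a=np.radians(20); to(.676+.082*np.cos(a),.018+.082*np.sin(a),.175,-70)
hold(.04,-70,.082,.0488,dict(top=(.6755,.0175),scene=(.678,.0184)))
hold(.04,-70,.082,.0488,dict(top=(.6755,.0175),scene=(.678,.0184)))"
```

```text
t 35.5 tcp [0.7564 0.0474 0.1759] psi -69.6 q6 1.26 F [-0.2  0.7 -0.9] w 0.0107 tilt -1.0
  twist first 0.006 then dp [-3.6  0.1  0.9] len 4.0
top few 0
scene centre [0.6798 0.0195] n 89 octants [ 7  0  0  0  6 37 21 18] z 0.1805
  dp -2.1 0.4
top few 0
scene centre [0.6803 0.0207] n 84 octants [ 7  0  0  0  5 38 19 15] z 0.1815
  dp -3.0 1.3
```

>>> play_rows(motion=[{"dp": [-3, 1, 25], "twist": 0}, {"dp": [0, 0, 30], "twist": 0}, {"dp": [0, 0, 25], "twist": 0}, {"dp": [0, 0, 13], "twist": 0}, {"dp": [0, 0, 7], "twist": 0}, {"dp": [0, 0, 0], "twist": 0}, {"dp": [0, 0, 0], "twist": 0}])

```text
t: 36.4
tool_pos: [0.7549, 0.0474, 0.0784]
tcp_rot: [3.091, 0.558, 0.004]
wrist_force: [-0.1, 0.2, -1.3]
grip_width: 0.0106
gripper_force: 58.9
```

>>> play_rows(motion=[{"dp": [0, 0, 3], "twist": 0}, {"dp": [0, 0, 2], "twist": 0}, {"dp": [0, 0, 0], "twist": 0}])

```text
t: 36.7
tool_pos: [0.754, 0.047, 0.072]
tcp_rot: [-3.092, -0.557, -0.0]
wrist_force: [-0.8, -0.3, -1.4]
grip_width: 0.0105
gripper_force: 58.9
```

>>> play_rows(motion=[{"dp": [0, 0, 2], "twist": 0}, {"dp": [0, 0, 0], "twist": 0}])

```text
t: 36.9
tool_pos: [0.7541, 0.047, 0.0699]
tcp_rot: [-3.092, -0.558, -0.0]
wrist_force: [-0.8, -0.1, -0.2]
grip_width: 0.0103
gripper_force: 59.1
```

>>> play_rows(motion=[{"dp": [0, 0, 2], "twist": 0}, {"dp": [0, 0, 1], "twist": 0}, {"dp": [0, 0, 0], "twist": 0}])

```text
t: 37.2
tool_pos: [0.7549, 0.0473, 0.0689]
tcp_rot: [3.092, 0.558, 0.004]
wrist_force: [0.1, 0.6, 6.6]
grip_width: 0.0103
gripper_force: 59.9
```

>>> play_rows(hand=45, motion=[{"dp": [0, 0, -2], "twist": 0}, {"dp": [0, 0, 0], "twist": 0}, {"dp": [0, 0, 0], "twist": 0}, {"dp": [0, 0, 0], "twist": 0}, {"dp": [0, 0, -30], "twist": 0}, {"dp": [0, 0, -40], "twist": 0}, {"dp": [0, 0, -40], "twist": 0}, {"dp": [0, 0, 0], "twist": 0.12}, {"dp": [0, 0, 0], "twist": 0.12}, {"dp": [0, 0, 0], "twist": 0.1}, {"dp": [0, 0, 0], "twist": 0}])

```text
t: 38.3
tool_pos: [0.7539, 0.047, 0.1786]
tcp_rot: [-3.141, -0.027, 0.001]
wrist_force: [-0.5, 0.0, -0.5]
grip_width: 0.0385
gripper_force: 0.0
```

```bash
python3 -c "
from h import *
to(.593,-.262,.12,-89.2); look('D')
for n in('top','scene'):
    im,d=robot.get_image(n);C=cloud(n,d); rim(n+' A',C,(.675,.019),.06,.064,.004); rim(n+' B',C,(.675,.019),.05,.069,.004); rim(n+' C',C,(.675,.019),.04,.074,.004)
"
```

```text
t 38.3 tcp [0.7539 0.047  0.1786] psi -89.0 q6 1.6 F [-0.5  0.  -0.5] w 0.0385 tilt -1.0
  twist first 0.003 then dp [-165.2  306.8   58.7] len 353.0
top D [ 0.6766 -0.2609] [1.81431e+02 7.70000e-02 9.90000e+01]
scene D [ 0.6786 -0.2605] [1.8005e+02 7.1000e-02 7.8000e+01]
top A few 0
top B few 0
top C few 0
scene A centre [0.6767 0.019 ] n 158 octants [22  4 23 21 22 29 16 21] z 0.065
scene B centre [0.6778 0.0175] n 167 octants [21  7 28 24 23 25 14 25] z 0.069
scene C centre [0.6782 0.0183] n 156 octants [25 16 19 21 17 20 19 19] z 0.0739
```

>>> play_rows(motion=[{"dp": [-8, 15, 0], "twist": 0}, {"dp": [-17, 32, 0], "twist": 0}, {"dp": [-20, 38, 0], "twist": 0}, {"dp": [-20, 38, 0], "twist": 0}, {"dp": [-20, 38, 0], "twist": 0}, {"dp": [-20, 38, 0], "twist": 0}, {"dp": [-20, 38, 0], "twist": 0}, {"dp": [-20, 36, 0], "twist": 0}, {"dp": [-20, 34, 30], "twist": 0}, {"dp": [0, 0, 28], "twist": 0}, {"dp": [0, 0, 0], "twist": 0}, {"dp": [0, 0, 0], "twist": 0}])

```text
t: 39.7
tool_pos: [0.5939, -0.263, 0.1211]
tcp_rot: [-3.141, -0.026, 0.001]
wrist_force: [0.6, -0.4, 0.7]
grip_width: 0.0384
gripper_force: 0.0
```

```bash
python3 -c "
from h import *
to(.593,-.262,.046,-89.2); look('D')
im,d=robot.get_image('scene'); C=cloud('scene',d); rim('A',C,(.675,.019),.06,.064,.004); rim('C',C,(.675,.019),.04,.074,.004)"
```

```text
t 39.7 tcp [ 0.5939 -0.263   0.1211] psi -89.0 q6 1.12 F [ 0.6 -0.4  0.7] w 0.0384 tilt -1.0
  twist first 0.003 then dp [-0.8 -0.9 75.1] len 75.0
top D [ 0.6763 -0.261 ] [1.75693e+02 4.10000e-02 2.00000e+00]
scene D [ 0.6787 -0.2604] [1.79536e+02 7.70000e-02 9.90000e+01]
A centre [0.6769 0.0192] n 172 octants [21 14 23 19 27 33 13 22] z 0.0653
C centre [0.6784 0.0177] n 184 octants [32 30 28 22 14 27 15 16] z 0.0738
```

>>> play_rows(motion=[{"dp": [-1, -1, 30], "twist": 0}, {"dp": [0, 0, 35], "twist": 0}, {"dp": [0, 0, 11], "twist": 0}, {"dp": [0, 0, 0], "twist": 0}])

```text
t: 40.25
tool_pos: [0.5929, -0.2609, 0.044]
tcp_rot: [-3.14, -0.028, 0.003]
wrist_force: [0.5, 0.6, 0.4]
grip_width: 0.0383
gripper_force: 0.0
```

>>> play_rows(hand=0, motion=[{"dp": [0, 0, 0], "twist": 0}, {"dp": [0, 0, 0], "twist": 0}, {"dp": [0, 0, 0], "twist": 0}, {"dp": [0, 0, 0], "twist": 0}, {"dp": [0, 0, 0], "twist": 0}, {"dp": [0, 0, 0], "twist": 0}])

```text
t: 40.85
tool_pos: [0.5939, -0.2622, 0.0463]
tcp_rot: [3.14, 0.026, 0.004]
wrist_force: [-1.4, -0.6, 6.1]
grip_width: 0.0107
gripper_force: 60.2
```

>>> play_rows(motion=[{"dp": [0, 0, -20], "twist": 0}, {"dp": [0, 0, -30], "twist": 0}, {"dp": [0, 0, -40], "twist": 0}, {"dp": [0, 0, -40], "twist": 0}, {"dp": [0, 0, 0], "twist": -0.1}, {"dp": [0, 0, 0], "twist": -0.14}, {"dp": [0, 0, 0], "twist": -0.14}, {"dp": [0, 0, 0], "twist": -0.14}, {"dp": [0, 0, 0], "twist": -0.14}, {"dp": [0, 0, 0], "twist": -0.14}, {"dp": [0, 0, 0], "twist": -0.14}, {"dp": [0, 0, 0], "twist": -0.14}])

```text
t: 42.05
tool_pos: [0.5928, -0.2616, 0.1743]
tcp_rot: [-2.675, -1.645, 0.001]
wrist_force: [0.2, 1.1, -0.7]
grip_width: 0.0106
gripper_force: 59.2
```

>>> play_rows(motion=[{"dp": [0, 0, 0], "twist": -0.14}, {"dp": [0, 0, 0], "twist": -0.14}, {"dp": [0, 0, 0], "twist": -0.14}, {"dp": [0, 0, 0], "twist": -0.14}, {"dp": [0, 0, 0], "twist": -0.14}, {"dp": [0, 0, 0], "twist": -0.14}, {"dp": [0, 0, 0], "twist": -0.14}, {"dp": [0, 0, 0], "twist": -0.14}, {"dp": [0, 0, 0], "twist": -0.14}, {"dp": [0, 0, 0], "twist": -0.14}, {"dp": [0, 0, 0], "twist": 0}])

```text
t: 43.15
tool_pos: [0.5929, -0.2616, 0.1744]
tcp_rot: [-0.996, -2.979, -0.0]
wrist_force: [-1.1, 0.8, -1.6]
grip_width: 0.011
gripper_force: 59.2
```

```bash
python3 -c "
from h import *
a=np.radians(-35); to(.6765+.084*np.cos(a),.0175+.084*np.sin(a),.175,55)
hold(.03,55,-.084,.0488,dict(top=(.6755,.0175),scene=(.6782,.018)))"
```

```text
t 43.1 tcp [ 0.5929 -0.2616  0.1744] psi 53.0 q6 -1.36 F [-1.1  0.8 -1.6] w 0.011 tilt -1.0
  twist first -0.034 then dp [  7.6 276.6  -0.6] len 277.0
top centre [ 0.5241 -0.2119] n 53 octants [ 6  0  0 13  9  7  9  9] z 0.1799
  dp 7.6 274.8
scene centre [ 0.527  -0.2109] n 150 octants [23 24 12 23 23 23 12 10] z 0.1791
  dp 7.4 274.2
```

>>> play_rows(motion=[{"dp": [1, 14, 0], "twist": 0}, {"dp": [2, 30, 0], "twist": 0}, {"dp": [2, 36, 0], "twist": 0}, {"dp": [2, 36, 0], "twist": 0}, {"dp": [2, 36, 0], "twist": 0}, {"dp": [2, 36, 0], "twist": 0}, {"dp": [2, 36, 0], "twist": 0}, {"dp": [2, 30, 0], "twist": 0}, {"dp": [2, 20, 0], "twist": 0}, {"dp": [0, 0, 0], "twist": 0}, {"dp": [0, 0, 0], "twist": 0}, {"dp": [0, 0, 0], "twist": 0}])

```text
t: 44.45
tool_pos: [0.7438, -0.0335, 0.1749]
tcp_rot: [-0.997, -2.979, 0.001]
wrist_force: [-0.2, 0.5, -1.2]
grip_width: 0.0105
gripper_force: 59.2
```

```bash
python3 -c "
from h import *
to(0,0,.0713)
hold(.03,53,-.084,.0463,dict(top=(.6755,.0175),scene=(.6782,.018)))
hold(.03,53,-.084,.0463,dict(top=(.6755,.0175),scene=(.6782,.018)))"
```

```text
t 44.5 tcp [ 0.7438 -0.0335  0.1749] psi 53.0 q6 -0.98 F [-0.2  0.5 -1.2] w 0.0105 tilt -1.0
  twist first 0 then dp [ 614. -421.  104.] len 752.0
top centre [0.6744 0.0159] n 42 octants [ 3  0  0  0 12 11  8  8] z 0.1809
  dp 0.1 2.0
scene centre [0.6777 0.0167] n 183 octants [29 26 12 33 24 28 16 15] z 0.1815
  dp 0.4 1.3
top centre [0.6745 0.0156] n 46 octants [ 4  0  0  0 10 11 10 11] z 0.1811
  dp 0.3 2.1
scene centre [0.6777 0.0166] n 175 octants [25 25  9 31 26 26 17 16] z 0.1816
  dp 0.5 1.4
```

>>> play_rows(motion=[{"dp": [0, 1, 25], "twist": 0}, {"dp": [0, 0, 30], "twist": 0}, {"dp": [0, 0, 25], "twist": 0}, {"dp": [0, 0, 12], "twist": 0}, {"dp": [0, 0, 5], "twist": 0}, {"dp": [0, 0, 3], "twist": 0}, {"dp": [0, 0, 0], "twist": 0}, {"dp": [0, 0, 0], "twist": 0}])

```text
t: 45.45
tool_pos: [0.7457, -0.0317, 0.0763]
tcp_rot: [0.995, 2.978, 0.001]
wrist_force: [-0.2, -0.1, -0.7]
grip_width: 0.0107
gripper_force: 59.2
```

>>> play_rows(motion=[{"dp": [0, 0, 3], "twist": 0}, {"dp": [0, 0, 0], "twist": 0}])

```text
t: 45.65
tool_pos: [0.7453, -0.0317, 0.0724]
tcp_rot: [0.995, 2.978, 0.001]
wrist_force: [0.6, -0.4, -0.8]
grip_width: 0.0107
gripper_force: 59.4
```

>>> play_rows(motion=[{"dp": [0, 0, 2], "twist": 0}, {"dp": [0, 0, 1], "twist": 0}, {"dp": [0, 0, 0], "twist": 0}])

```text
t: 45.95
tool_pos: [0.7462, -0.0321, 0.0714]
tcp_rot: [0.994, 2.976, 0.001]
wrist_force: [-0.3, -1.6, 7.1]
grip_width: 0.0104
gripper_force: 60.4
```

>>> play_rows(hand=45, motion=[{"dp": [0, 0, -2], "twist": 0}, {"dp": [0, 0, 0], "twist": 0}, {"dp": [0, 0, 0], "twist": 0}, {"dp": [0, 0, 0], "twist": 0}, {"dp": [0, 0, -30], "twist": 0}, {"dp": [0, 0, -40], "twist": 0}, {"dp": [0, 0, -35], "twist": 0}, {"dp": [0, 0, 0], "twist": -0.12}, {"dp": [0, 0, 0], "twist": -0.14}, {"dp": [0, 0, 0], "twist": -0.14}, {"dp": [0, 0, 0], "twist": -0.14}, {"dp": [0, 0, 0], "twist": -0.106}])

```text
t: 47.15
tool_pos: [0.7447, -0.0316, 0.1754]
tcp_rot: [0.01, -3.141, -0.0]
wrist_force: [0.9, 0.5, -0.4]
grip_width: 0.0384
gripper_force: 0.0
```

>>> play_rows(motion=[{"dp": [15, 3, 0], "twist": 0}, {"dp": [35, 8, 0], "twist": 0}, {"dp": [40, 9, 0], "twist": 0}, {"dp": [40, 9, 0], "twist": 0}, {"dp": [40, 9, 0], "twist": 0}, {"dp": [40, 9, 0], "twist": 0}, {"dp": [26, 6, 0], "twist": 0}, {"dp": [0, 0, 0], "twist": 0}, {"dp": [0, 0, 0], "twist": 0}])

```text
t: 48.05
tool_pos: [0.5091, 0.0211, 0.1763]
tcp_rot: [-0.003, 3.14, 0.0]
wrist_force: [0.9, 0.4, 1.0]
grip_width: 0.0385
gripper_force: 0.0
```

```bash
python3 -c "
from h import *
to(.510,.0215,.048,90)
for n in('top','scene'):
    im,d=robot.get_image(n);C=cloud(n,d); 
    for k,r,z in(('A',.06,.064),('B',.05,.069),('C',.04,.074),('D',.03,.079)): rim(n+k,C,(.676,.018),r,z,.004)
cv2.imwrite('pics/d1.png',cv2.resize(im[120:300,160:400],None,fx=3,fy=3))
"
```

```text
t 48.0 tcp [0.5091 0.0211 0.1763] psi 90.1 q6 -1.55 F [0.9 0.4 1. ] w 0.0385 tilt -1.0
  twist first 0.002 then dp [ -0.7   0.4 128.3] len 128.0
topA centre [0.6736 0.0182] n 67 octants [ 0 12 13 12 14 11  5  0] z 0.0642
topB centre [0.6755 0.0167] n 65 octants [ 0 12 20 13  8  7  5  0] z 0.068
topC centre [0.6774 0.0179] n 71 octants [ 1  7 17  8 14 12 11  1] z 0.0737
topD centre [0.6768 0.0189] n 67 octants [ 5  7  9 12 12  8  9  5] z 0.0788
sceneA centre [0.677  0.0189] n 162 octants [20 14 14 19 25 33 17 20] z 0.0654
sceneB centre [0.6775 0.0169] n 182 octants [27 27 18 26 20 27 13 24] z 0.069
sceneC centre [0.6779 0.0177] n 142 octants [18 25  4 19 18 25 15 18] z 0.0743
sceneD centre [0.6785 0.0195] n 138 octants [21 16  9 19 20 23 19 11] z 0.0789
```

View pics/d1.png

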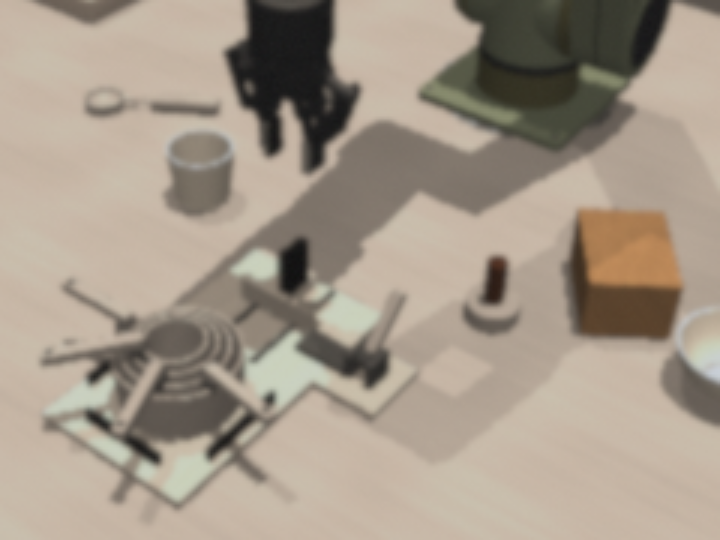

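All four pans are nested, with rims at 64/69/74/79 mm and handles fanned at about -90, -37, 20 and 80 degrees; the gate tab is at (293,265). Now I grip the tab.

>>> play_rows(motion=[{"dp": [0, 0, 40], "twist": 0}, {"dp": [0, 0, 40], "twist": 0}, {"dp": [0, 0, 35], "twist": 0}, {"dp": [0, 0, 13], "twist": 0}, {"dp": [0, 0, 0], "twist": 0}])

```text
t: 48.65
tool_pos: [0.5083, 0.0208, 0.0453]
tcp_rot: [0.001, -3.137, 0.0]
wrist_force: [-0.4, 0.3, -0.0]
grip_width: 0.0383
gripper_force: 0.0
```

>>> play_rows(hand=0, motion=[{"dp": [0, 0, 0], "twist": 0}, {"dp": [0, 0, 0], "twist": 0}, {"dp": [0, 0, 0], "twist": 0}, {"dp": [0, 0, 0], "twist": 0}, {"dp": [0, 0, 0], "twist": 0}, {"dp": [0, 0, 0], "twist": 0}])

```text
t: 49.25
tool_pos: [0.5104, 0.0219, 0.0489]
tcp_rot: [0.001, 3.138, 0.003]
wrist_force: [1.7, 4.8, -1.9]
grip_width: 0.0111
gripper_force: 59.1
```

>>> play_rows(motion=[{"dp": [-6, 0, 0], "twist": 0}, {"dp": [-8, 0, 0], "twist": 0}, {"dp": [-8, 0, 0], "twist": 0}, {"dp": [-8, 0, 0], "twist": 0}, {"dp": [-8, 0, 0], "twist": 0}, {"dp": [-8, 0, 0], "twist": 0}, {"dp": [-8, 0, 0], "twist": 0}, {"dp": [-6, 0, 0], "twist": 0}, {"dp": [-5, 0, 0], "twist": 0}, {"dp": [0, 0, 0], "twist": 0}])

```text
t: 50.25
tool_pos: [0.5761, 0.0208, 0.0489]
tcp_rot: [-0.001, 3.138, -0.0]
wrist_force: [1.9, 0.8, 4.8]
grip_width: 0.0113
gripper_force: 60.4
```

```bash
cat > v.py <<'E'
from h import *
to(.58,.0205,.048,90)
im,d=robot.get_image('scene');C=cloud('scene',d); rim('A',C,(.676,.018),.06,.064,.004); rim('D',C,(.676,.018),.03,.079,.004)
Q=C.reshape(-1,3); m=(Q[:,0]>.56)&(Q[:,0]<.64)&(Q[:,1]>-.03)&(Q[:,1]<.07)&(Q[:,2]>.03)&(Q[:,2]<.042); g=Q[m]; print('gate top',len(g),np.percentile(g[:,0],[2,50,98]).round(4) if len(g) else '')
E
python3 v.py
```

```text
t 50.2 tcp [0.5761 0.0208 0.0489] psi 90.0 q6 -1.55 F [1.9 0.8 4.8] w 0.0113 tilt -1.0
  twist first 0.001 then dp [-3.9 -0.3  0.9] len 4.0
A centre [0.677  0.0188] n 155 octants [20 12 11 17 27 33 15 20] z 0.0652
D centre [0.6786 0.0191] n 145 octants [18 23  8 18 22 23 17 16] z 0.0784
gate top 93 [0.5614 0.6024 0.6343]
```

>>> play_rows(motion=[{"dp": [-3, 0, 0], "twist": 0}, {"dp": [-3, 0, 0], "twist": 0}, {"dp": [0, 0, 0], "twist": 0}])

```text
t: 50.6
tool_pos: [0.5809, 0.0207, 0.0488]
tcp_rot: [-0.002, 3.139, -0.001]
wrist_force: [0.1, 0.9, 7.8]
grip_width: 0.0112
gripper_force: 60.8
```

>>> play_rows(motion=[{"dp": [-2, 0, 0], "twist": 0}, {"dp": [0, 0, 0], "twist": 0}])

```text
t: 50.8
tool_pos: [0.5826, 0.0207, 0.0489]
tcp_rot: [-0.002, 3.14, -0.001]
wrist_force: [-0.9, -0.4, 8.1]
grip_width: 0.011
gripper_force: 60.9
```

>>> play_rows(motion=[{"dp": [-2, 0, 0], "twist": 0}, {"dp": [0, 0, 0], "twist": 0}])

```text
t: 51.0
tool_pos: [0.5846, 0.0207, 0.0489]
tcp_rot: [-0.002, 3.14, -0.001]
wrist_force: [-1.6, 0.4, 7.5]
grip_width: 0.0116
gripper_force: 60.9
```

```bash
python3 v.py
```

```text
t 51.0 tcp [0.5846 0.0207 0.0489] psi 90.1 q6 -1.56 F [-1.6  0.4  7.5] w 0.0116 tilt -1.0
  twist first 0.001 then dp [ 4.6 -0.2  0.9] len 5.0
A centre [0.677  0.0191] n 161 octants [21 14 12 22 25 30 15 22] z 0.0653
D centre [0.6785 0.0192] n 141 octants [22 20  8 18 21 22 18 12] z 0.0784
gate top 70 [0.5694 0.6119 0.6358]
```

>>> play_rows(motion=[{"dp": [-2, 0, 0], "twist": 0}, {"dp": [0, 0, 0], "twist": 0}])

```text
t: 51.25
tool_pos: [0.5865, 0.0206, 0.0489]
tcp_rot: [-0.002, 3.14, -0.001]
wrist_force: [-0.4, -0.2, 7.2]
grip_width: 0.0107
gripper_force: 60.9
```

>>> play_rows(motion=[{"dp": [-1, 0, 0], "twist": 0}, {"dp": [0, 0, 0], "twist": 0}])

```text
t: 51.45
tool_pos: [0.5874, 0.0206, 0.0489]
tcp_rot: [-0.002, 3.14, -0.001]
wrist_force: [-1.3, 1.5, 8.6]
grip_width: 0.0112
gripper_force: 60.9
```

```bash
python3 v.py; python3 v.py|sed -n 3p
```

```text
t 51.5 tcp [0.5874 0.0206 0.0489] psi 90.1 q6 -1.56 F [-1.3  1.5  8.6] w 0.0112 tilt -1.0
  twist first 0.001 then dp [ 7.4 -0.1  0.9] len 7.0
A centre [0.6771 0.0189] n 156 octants [20 12  8 19 28 29 19 21] z 0.0653
D centre [0.6783 0.0195] n 140 octants [22 20 10 17 18 21 16 16] z 0.0784
gate top 61 [0.574  0.6134 0.6367]
A centre [0.6769 0.0188] n 158 octants [20 15  6 20 27 32 15 23] z 0.0651
```

>>> play_rows(motion=[{"dp": [-1.5, 0, 0], "twist": 0}, {"dp": [0, 0, 0], "twist": 0}])

```text
t: 51.75
tool_pos: [0.5876, 0.0206, 0.0489]
tcp_rot: [0.002, -3.14, 0.001]
wrist_force: [-5.0, 0.9, 10.5]
grip_width: 0.0111
gripper_force: 61.3
```

>>> play_rows(motion=[{"dp": [-1.5, 0, 0], "twist": 0}, {"dp": [0, 0, 0], "twist": 0}])

```text
t: 51.95
tool_pos: [0.5887, 0.0206, 0.0489]
tcp_rot: [0.002, -3.139, 0.001]
wrist_force: [-6.1, 0.2, 10.3]
grip_width: 0.0112
gripper_force: 61.4
```

```bash
python3 v.py; python3 v.py|sed -n 3p
```

```text
t 52.0 tcp [0.5887 0.0206 0.0489] psi 90.1 q6 -1.56 F [-6.1  0.2 10.3] w 0.0112 tilt -1.0
  twist first 0.001 then dp [ 8.7 -0.1  0.9] len 9.0
A centre [0.6779 0.0188] n 168 octants [20 15 11 20 27 34 17 24] z 0.0653
D centre [0.6797 0.0192] n 138 octants [24 20  9 16 17 24 15 13] z 0.0785
gate top 65 [0.5756 0.616  0.6362]
A centre [0.678  0.0191] n 168 octants [21 16 13 21 27 30 17 23] z 0.0654
```

>>> play_rows(hand=45, motion=[{"dp": [0, 0, 0], "twist": 0}, {"dp": [0, 0, 0], "twist": 0}, {"dp": [0, 0, 0], "twist": 0}, {"dp": [0, 0, 0], "twist": 0}, {"dp": [0, 0, -40], "twist": 0}, {"dp": [0, 0, -50], "twist": 0}, {"dp": [0, 0, -10], "twist": 0}, {"dp": [0, 0, 0], "twist": 0}])

```text
t: 52.85
tool_pos: [0.5913, 0.0211, 0.1501]
tcp_rot: [-0.002, 3.136, -0.0]
wrist_force: [-0.9, -0.1, -1.3]
grip_width: 0.0383
gripper_force: 0.0
```

```bash
python3 v.py; python3 -c "
from h import *
to(.466,.14,.058,90)
for n in('top','scene'):
    C=cloud(n,robot.get_image(n)[1]).reshape(-1,3); m=(C[:,0]>.33)&(C[:,0]<.48)&(C[:,1]>.1)&(C[:,1]<.22)&(C[:,2]>.012)&(C[:,2]<.1); g=C[m]
    print(n,len(g),np.percentile(g,[2,50,98],0).round(3).tolist())
    m=(C[:,0]>.48)&(C[:,0]<.6)&(C[:,1]>.11)&(C[:,1]<.17)&(C[:,2]>.055)&(C[:,2]<.1); g=C[m]; print('lever',len(g),np.percentile(g,[2,50,98],0).round(3).tolist())
"
```

```text
t 52.9 tcp [0.5913 0.0211 0.1501] psi 90.1 q6 -1.56 F [-0.9 -0.1 -1.3] w 0.0383 tilt -1.0
  twist first 0.002 then dp [ 11.8  -0.6 102.1] len 103.0
A centre [0.678  0.0188] n 168 octants [21 13 16 19 28 32 17 22] z 0.0651
D centre [0.6799 0.0192] n 151 octants [23 24  7 17 20 29 17 14] z 0.0785
gate top 59 [0.5757 0.617  0.6351]
t 52.9 tcp [0.5899 0.0211 0.148 ] psi 90.1 q6 -1.56 F [-0.4 -0.  -0.6] w 0.0386 tilt -1.0
  twist first 0.001 then dp [123.9 118.9  89.9] len 194.0
top 248 [[0.373, 0.161, 0.014], [0.399, 0.185, 0.022], [0.424, 0.211, 0.074]]
lever 42 [[0.5, 0.135, 0.056], [0.515, 0.14, 0.073], [0.534, 0.145, 0.084]]
scene 291 [[0.382, 0.165, 0.013], [0.41, 0.192, 0.025], [0.429, 0.214, 0.076]]
lever 80 [[0.506, 0.135, 0.055], [0.521, 0.142, 0.069], [0.539, 0.147, 0.084]]
```

>>> play_rows(hand=0, motion=[{"dp": [31, 30, 0], "twist": 0}, {"dp": [31, 30, 0], "twist": 0}, {"dp": [31, 30, 0], "twist": 0}, {"dp": [31, 29, 0], "twist": 0}, {"dp": [0, 0, 40], "twist": 0}, {"dp": [0, 0, 40], "twist": 0}, {"dp": [0, 0, 11], "twist": 0}, {"dp": [0, 0, 0], "twist": 0}])

```text
t: 53.8
tool_pos: [0.4639, 0.1394, 0.0546]
tcp_rot: [0.002, -3.135, 0.003]
wrist_force: [0.2, 0.6, 0.5]
grip_width: 0.0003
gripper_force: 0.0
```

```bash
python3 -c "
from h import *
to(.554,.14,.058,90)"
```

```text
t 53.8 tcp [0.4639 0.1394 0.0546] psi 90.1 q6 -1.3 F [0.2 0.6 0.5] w 0.0003 tilt -1.0
  twist first 0.001 then dp [-90.1   0.6  -4. ] len 90.0
```

>>> play_rows(motion=[{"dp": [-14, 0, -2], "twist": 0}, {"dp": [-14, 0, 0], "twist": 0}, {"dp": [-12, 0, 0], "twist": 0}, {"dp": [-12, 0, 0], "twist": 0}, {"dp": [-12, 0, 0], "twist": 0}, {"dp": [-12, 0, 0], "twist": 0}, {"dp": [-8, 0, 0], "twist": 0}, {"dp": [-3, 0, 0], "twist": 0}, {"dp": [0, 0, 0], "twist": 0}])

```text
t: 54.7
tool_pos: [0.5535, 0.1401, 0.0587]
tcp_rot: [-0.001, 3.141, 0.0]
wrist_force: [0.1, -0.3, 1.2]
grip_width: -0.0003
gripper_force: 0.0
```

>>> play_rows(motion=[{"dp": [-3, 0, 0], "twist": 0}, {"dp": [0, 0, 0], "twist": 0}])

```text
t: 54.9
tool_pos: [0.5555, 0.1401, 0.0587]
tcp_rot: [0.002, -3.141, -0.0]
wrist_force: [-1.3, -1.0, 0.1]
grip_width: -0.0003
gripper_force: 0.3
```

>>> play_rows(motion=[{"dp": [-3, 0, 0], "twist": 0}, {"dp": [0, 0, 0], "twist": 0}])

```text
t: 55.1
tool_pos: [0.5588, 0.1402, 0.0588]
tcp_rot: [-0.002, 3.142, 0.0]
wrist_force: [-1.7, 0.3, -0.5]
grip_width: 0.0
gripper_force: 0.4
```

>>> play_rows(motion=[{"dp": [-3, 0, 0], "twist": 0}, {"dp": [0, 0, 0], "twist": 0}])

```text
t: 55.3
tool_pos: [0.5622, 0.1402, 0.059]
tcp_rot: [-0.002, 3.141, 0.0]
wrist_force: [-1.5, 0.2, 0.5]
grip_width: 0.0002
gripper_force: 0.3
```

>>> play_rows(motion=[{"dp": [-3, 0, 0], "twist": 0}, {"dp": [0, 0, 0], "twist": 0}])

```text
t: 55.5
tool_pos: [0.5653, 0.1402, 0.059]
tcp_rot: [-0.002, 3.141, 0.0]
wrist_force: [-0.3, -0.3, -0.8]
grip_width: 0.0001
gripper_force: 0.2
```

>>> play_rows(motion=[{"dp": [-2, 0, 0], "twist": 0}, {"dp": [0, 0, 0], "twist": 0}])

```text
t: 55.7
tool_pos: [0.5669, 0.1401, 0.0589]
tcp_rot: [-0.002, 3.142, 0.0]
wrist_force: [-2.3, -0.2, 0.2]
grip_width: 0.0001
gripper_force: 0.7
```

>>> play_rows(motion=[{"dp": [-3, 0, 0], "twist": 0}, {"dp": [0, 0, 0], "twist": 0}])

```text
t: 55.9
tool_pos: [0.5671, 0.1401, 0.0588]
tcp_rot: [0.001, -3.135, 0.0]
wrist_force: [-7.7, 0.4, 6.1]
grip_width: 0.0004
gripper_force: 4.6
```

```bash
python3 -c "
from h import *
to(.55,.14,.058,90)
for n in('top','scene'):
    im,d=robot.get_image(n)
    C=cloud(n,d).reshape(-1,3)
    m=(C[:,0]>.48)&(C[:,0]<.63)&(C[:,1]>.11)&(C[:,1]<.17)&(C[:,2]>.045)&(C[:,2]<.1); g=C[m]; print('lever',len(g),np.percentile(g,[2,50,98],0).round(3).tolist())
cv2.imwrite('pics/l1.png',cv2.resize(im[160:300,190:340],None,fx=4,fy=4))
"
```

```text
t 55.9 tcp [0.5671 0.1401 0.0588] psi 90.0 q6 -1.35 F [-7.7  0.4  6.1] w 0.0004 tilt -1.0
  twist first 0.001 then dp [17.1 -0.1  0.9] len 17.0Traceback (most recent call last):
  File "<string>", line 7, in <module>
    m=(C[:,0]>.48)&(C[:,0]<.63)&(C[:,1]>.11)&(C[:,1]<.17)&(C[:,2]>.045)&(C[:,2]<.1); g=C[m]; print('lever',len(g),np.percentile(g,[2,50,98],0).round(3).tolist())
                                                                                                                  ~~~~~~~~~~~~~^^^^^^^^^^^^^^^
    return _quantile_unchecked(
        a, q, axis, out, overwrite_input, method, keepdims, weights)
    return _ureduce(a,
                    func=_quantile_ureduce_func,
    ...<5 lines>...
                    overwrite_input=overwrite_input,
                    method=method)
    r = func(a, **kwargs)
    result = _quantile(arr,
                       quantiles=q,
    ...<2 lines>...
                       out=out,
                       weights=wgt)
    slices_having_nans = np.isnan(arr[-1, ...])
                                  ~~~^^^^^^^^^
IndexError: index -1 is out of bounds for axis 0 with size 0
```

>>> play_rows(motion=[{"dp": [15, 0, 0], "twist": 0}, {"dp": [15, 0, 0], "twist": 0}, {"dp": [0, 0, -40], "twist": 0}, {"dp": [0, 0, -40], "twist": 0}, {"dp": [0, 0, -40], "twist": 0}, {"dp": [40, 10, -20], "twist": 0}, {"dp": [40, 20, -20], "twist": 0}, {"dp": [0, 40, 0], "twist": 0}, {"dp": [0, 40, 0], "twist": 0}, {"dp": [0, 40, 0], "twist": 0}, {"dp": [0, 40, 0], "twist": 0}, {"dp": [0, 0, 0], "twist": 0}])

```text
t: 57.15
tool_pos: [0.4601, 0.3345, 0.2189]
tcp_rot: [-0.008, 3.139, 0.005]
wrist_force: [0.5, -0.9, -1.0]
grip_width: 0.0001
gripper_force: 0.0
```

```bash
python3 v.py; python3 -c "
from h import *
for n in('top','scene'):
    im,d=robot.get_image(n); C=cloud(n,d)
    if n=='top': cv2.imwrite('pics/f_top.png',cv2.resize(im[100:235,200:360],None,fx=4.4,fy=4.4))
    for k,r,z in(('A',.06,.064),('B',.05,.069),('C',.04,.074),('D',.03,.079)): rim(n+k,C,(.677,.018),r,z,.004)
    C=C.reshape(-1,3)
    m=(C[:,0]>.48)&(C[:,0]<.63)&(C[:,1]>.11)&(C[:,1]<.17)&(C[:,2]>.05)&(C[:,2]<.1); g=C[m]; print('lever',len(g),np.percentile(g,[2,50,98],0).round(3).tolist() if len(g) else '')
"
```

```text
t 57.1 tcp [0.4601 0.3345 0.2189] psi 90.3 q6 -0.97 F [ 0.5 -0.9 -1. ] w 0.0001 tilt -1.0
  twist first 0.005 then dp [-119.5 -314.6  170.2] len 377.0
A centre [0.6781 0.0186] n 165 octants [19 16 18 17 25 32 14 24] z 0.0652
D centre [0.6801 0.0187] n 138 octants [21 21  8 21 17 22 13 15] z 0.0787
gate top 67 [0.5747 0.6169 0.6367]
topA centre [0.6758 0.0185] n 98 octants [10 17 13 13 13  7 10 15] z 0.0639
topB centre [0.6765 0.0171] n 107 octants [16 19 20 10 11 12 10  9] z 0.0684
topC centre [0.6771 0.0179] n 89 octants [ 9  9 10 10 15 17 10  9] z 0.0739
topD centre [0.6775 0.0186] n 76 octants [ 8  7 11 10 14 11  8  7] z 0.0787
lever 55 [[0.566, 0.134, 0.051], [0.584, 0.139, 0.069], [0.603, 0.145, 0.086]]
sceneA centre [0.678  0.0187] n 161 octants [20 15 13 17 28 30 14 24] z 0.0649
sceneB centre [0.6787 0.0169] n 171 octants [25 32 13 23 22 25 12 19] z 0.0693
sceneC centre [0.679  0.0178] n 142 octants [18 23  7 18 16 26 15 19] z 0.0739
sceneD centre [0.6803 0.019 ] n 131 octants [20 16  8 18 17 21 19 12] z 0.0788
lever 51 [[0.571, 0.135, 0.053], [0.593, 0.145, 0.074], [0.607, 0.146, 0.084]]
```

View pics/f_top.png

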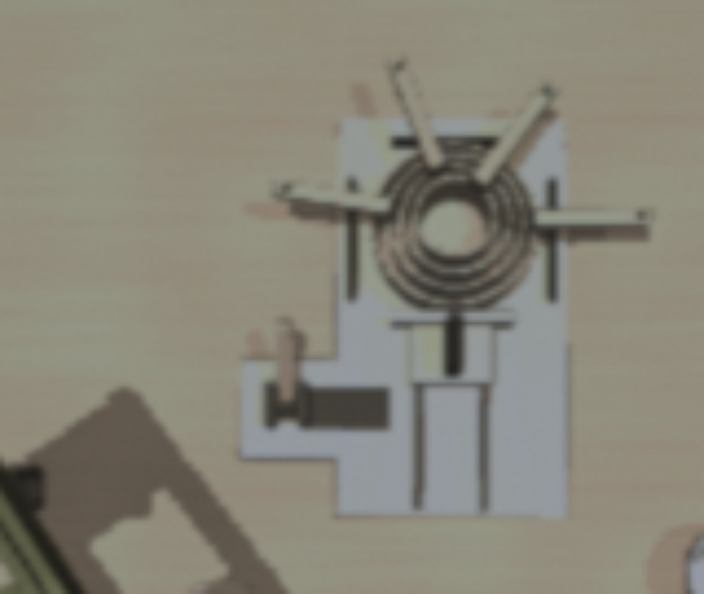

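The top view shows the four rims concentric at (455,225), the handles fanned out, the gate face against the pan at (455,320), and the lever leaning to the bay at (288,345), as at the start.

```bash
python3 -c "
from station import robot
print(robot.hand_in())"
```

```text
the job is handed in; nothing more can be done
None
```

The job is handed in at about 57 s of the 210 s allowed: all four pans are nested flat with handles about 53–60 degrees apart, the gate is up against the bottom pan, and the cam lever is locked; no score was returned.

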